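Mount a die in its carrier and load it into the embossing press

TASK

Slide the brass die fully home into the nose of the aluminium carrier, with its foot under the carrier's two lips, while the carrier is still on the bench clear of the press guides. Then slide the loaded carrier, nose first, between the guides of the press until it meets the end stop, and swing the keeper fully across behind its tail to lock it in. Leave the glue jar, the brush and the book where they are.

Things in the scene. Friction and masses are not known exactly. Their poses are not given: they have to be found in the camera images.
- die: Brass die: a flat foot 90 mm long (its x), 76 wide (y), 8 thick; on its middle a raised block 64 long (x) by 44 wide (y), its top 50 mm above the underside. Same both ways round: either end may go first. About 0.27 kg. Origin: centre of the underside, z up. Starts flat on the bench.
- carrier: Loose aluminium tray, 0.5 kg, 190 mm long, flat on the bench. Origin: centre of the body's underside; x to the open nose, z up. Body 110 mm long (x -55 to 55), 104 wide, floor 5 thick. Only friction with the bench holds it, enough to resist the die sliding in.
- slot (a point): On the carrier (x -2, y 0, z 5 mm): where the die's origin is when fully home. Slot 80 mm wide, 10.5 high above the floor, back wall at carrier x -47, open at the nose, walls flaring there to about 88 wide over the last 18 mm. A lip along each side (x -55 to 40, inward to y +-31, top 19.5 mm above the bench) covers the foot, so it goes in lengthwise from the nose only.
- tail (a point): Middle of the end face of the carrier's tail (carrier x -135, z 15 mm). The tail is a straight bar 22 mm wide, 30 high, from carrier x -55 to -135, lying on the bench: grip it across or push its end.
- press: Fixed dark steel press. Origin: on the bench where the carrier's origin is when home; x = feeding direction, z up: a carrier that is home has the same origin and axes. Guides 26 mm high, inner faces at y +-54, from x -60 to 70. End stop meets the nose at x 55.5; a nib on it (50 wide, face at x 46) reaches into the slot and keeps the die in. No step: the carrier slides on the bench.
- mouth (a point): Start of the guides' flared mouth, on the bench at press x -107 mm, y 0. From here to x -60 the guides narrow from about +-75 to +-54 mm.
- platen (a point): Underside of the press platen, 80 mm above the bench over the press origin; platen spans x -44 to 44 mm. Over it a crossbeam on two columns (y +-84 mm) and a hand bar with balls out to y +-146, x within +-32, top 282 mm above the bench. All fixed.
- keeper_pivot (a point): Pivot of the keeper, fixed to the press at press x -146, y 80 mm, 14 mm above the bench.
- keeper (a joint): Angle of the keeper, a level steel arm 92 mm long from the pivot, 14 wide, 7 to 23 mm above the bench. 0 = pointing along press -x; negative = swung outward; 1.571 (its stop) = pointing along press -y, across the way, 4 mm behind the tail of a carrier that is home (else it meets the tail). Friction 0.05 N m holds it where left.
- keeper_post (a point): Top of the keeper's upright post, 14 mm across, 82 mm from the pivot along the arm, top 44 mm above the bench: to hook or push.
- jar: White glue jar, 64 mm across, 62 mm high, standing on the bench; origin centre of the underside. Bystander.
- brush: Glue brush, 150 mm long, lying on the bench along its x; origin on the underside. Bystander.
- book: Blue cloth-bound book, 120 x 90 x 28 mm, lying flat; origin centre of the underside. Bystander.
Not all that is in view belongs to the job. Of the things that look like the die, take the one that is farthest to the robot's right at the start.

How it is judged:
On the way, in this order (a step that is already met when the one before it is completed fails the run):
1. the die is fully home in the carrier, under the lips, while the carrier is still outside the straight guides of the press (x of die in the frame of carrier between -0.007 and 0.003 m and y of die in the frame of carrier between -0.005 and 0.005 m and z of die in the frame of carrier between 0.002 and 0.008 m and angle between the x axis of die and the x axis of carrier, either way round below 0.08 rad and angle between die's own z axis and vertical below 0.06 rad and x of carrier in the frame of press below -0.115 m), for 0.2 s.
2. the carrier, with the die still home in it, is between the guides against the end stop (x of die in the frame of carrier between -0.007 and 0.003 m and y of die in the frame of carrier between -0.005 and 0.005 m and z of die in the frame of carrier between 0.002 and 0.008 m and angle between the x axis of die and the x axis of carrier, either way round below 0.08 rad and angle between each of die, carrier's own z axis and vertical below 0.06 rad and x of carrier in the frame of press between -0.006 and 0.004 m and y of carrier in the frame of press between -0.006 and 0.006 m and z of carrier in the frame of press between -0.003 and 0.004 m and angle between the x axis of carrier and the x axis of press, either way round below 0.08 rad), for 0.2 s.
At the end, for the whole second after the job is handed in: The die lies flat in the carrier's slot, within 5 mm of fully home and 5 mm sideways, lengthwise within 0.08 rad; the carrier lies flat between the press guides within 6 mm of the end stop, 6 mm sideways and 0.08 rad; the keeper is across behind the tail (joint above 1.45 rad); all is at rest (all of step 2 and value of joint keeper above 1.45 rad and velocity of joint keeper between -0.05 and 0.05 rad/s and linear speed of each of die, carrier below 0.01 m/s); the robot touches nothing.
It fails at once if the jar is pushed more than 30 mm from its place (distance of jar from where it was at the start of the episode above 0.03 m).
It fails at once if the brush is pushed more than 30 mm from its place (distance of brush from where it was at the start of the episode above 0.03 m).
It fails at once if the book is pushed more than 30 mm from its place (distance of book from where it was at the start of the episode above 0.03 m).
It also fails if it takes over 72 s, if anything falls off the work surface, if the arm or the gripper's body presses on something with over 40 N, if the wrist force passes 120 N, or if a joint passes its speed limit or range.

ROBOT

A 7-joint arm with a two-finger parallel gripper is mounted at the origin on the work surface. World frame = base frame: x ahead of the robot, y to its left, z up, the work surface at z = 0. Lengths are in m, angles in rad, forces in N, time in s.
With the tool pointing down it reaches from about 0.425 to 0.825 m from the base axis. Payload 3.6 kg.
Tool frame: the origin (TCP) lies at the very end of the fingers, on their centre line; the grasp point (between the pads) lies 19 mm behind it; z points along the fingers, y is the direction in which the jaws open and shut (so a half turn about z gives the same grasp; the last joint's range is limited). The gripper opens to 85 mm and grips with 20 to 120 N. Pads are 22 mm wide; open, the fingers measure 114 mm over their backs; the gripper's body (76 mm by 85 mm) begins 54 mm behind the grasp point. The pads swing forward as they close: fully open they stand 13 mm farther back than shut.
Start: joints at [-1.284, 0.615, -0.013, 1.423, 0.008, 1.103, -0.04], TCP at [0.201, 0.618, 0.231] pointing down, gripper open.
Joint ranges: [-3.12, 3.12], [-0.3, 2.06], [-1.34, 1.32], [0.26, 2.42], [-1.36, 4.5], [0.01, 1.98], [-2.84, 2.84]. Speed limits (rad/s): [2.79, 2.79, 3.14, 3.14, 3.14, 3.14, 3.14].

INTERFACE

Orientations are given as [roll, pitch, yaw] about the fixed x, y, z axes, in that order (R = Rz(yaw) Ry(pitch) Rx(roll)).
In Python, from workcell import * gives the robot as it stands. The module is installed in compiled form; this text tells all that it offers.
- The arm moves only by the tool apply_moves, never from a script. Its argument "motion" is a list of rows, each an object with "claw": the finger opening in mm, from 0 to 85.4; "travel": the shift along the world's x, y, z in units of 30 mm (1.0 is 30 mm), a list of three; "turn": the turn about the world's z in units of 6 degrees (1.0 is 6 degrees). In form: [{"claw": claw, "travel": [dx, dy, dz], "turn": turn}, ...]. A call has 1 to 10 rows; each row is the pose to reach, as a shift and turn from the pose measured when the call began; what a row does not reach only later rows make up. A row lasts 1/12 s, in which the tool goes at most 41.7 mm and 7.16 degrees, less where a joint would pass 70% of its speed; a pose out of reach is approached as far as the arm can. A call with a gripper value outside its range is refused whole. The fingers move at their own pace and stop on an object; "newtons" is the grip in N (left out, the last holds). Time passes only in rows, so rows that repeat a pose let the fingers close. It gives the time, the measured TCP pose, the force and the opening at its end, in the units of the state.
- state(): the state, without advancing time (a new reading comes with each control period).
- capture(name): name is "scene" or "top" or "wrist"; returns a dict with "image" (400x640x3 uint8, red, green, blue), "range_z" (400x640 float32, m along the optical axis (not along the pixel's ray), 0 where there is no reading), "camera_matrix" (3x3 intrinsics, pixels), "k1" (the pictures are not rectified: a ray, as slopes to the right and down, at radius r is drawn at 1 + k1 r^2 times it, then the intrinsics apply), "world_from_camera" (4x4, takes a point from camera to world coordinates). Camera axes: x right, y down, z forward; pixel columns grow to the right and rows downward; lengths in m; the calibration is good to about 2 mm. A picture is of the moment at which its call begins.
- hand_in(): hands the job in, once; it reports no verdict.
The state is a dict: "time": time; "joints": joint angles; "dq": joint speeds; "joint_efforts": joint torques, N m; "tool_pos": TCP position; "orientation": TCP orientation; "wrist_force": force on the tool from outside, world axes, zero at the start; "torque": the same for the moment, N m; "finger_gap": finger opening in m.
Only numpy, scipy, OpenCV 4.12 (cv2) and the standard library are available. Lean on these libraries where they do the work, as an engineer would, in place of code of your own. Each camera call takes 0.05 s, during which the arm holds its last target. There are 200 camera calls.

## Working session

There is one attempt and no reset: what is moved stays moved. The work goes in short steps, Python scripts to look and compute and a tool call to move; the robot and the scene stay as the last step left them, time stands still between calls to the robot, and variables do not carry over. Pictures are saved under pics/ and viewed, about 8 in all and at most 12, crops included, and the job is handed in when it is done.

Besides the shell and the picture viewer there is one more tool, called after ">>>" in YAML: its name, and indented under it one key for each argument. apply_moves: Moves the arm, as the interface text tells. Its arguments: {"type":"object","properties":{"motion":{"type":"array","items":{"type":"object","properties":{"claw":{"type":"number"},"travel":{"type":"array","items":{"type":"number"}},"turn":{"type":"number"}}}},"newtons":{"type":"number"}},"required":["motion"]}

```bash
mkdir -p pics; cat > h.py <<'E'
from workcell import *
import numpy as np, cv2
def cap(n):
    c=capture(n); c['n']=n; return c
def save(c,f,crop=None,s=1):
    im=c['image'][:,:,::-1]
    if crop: im=im[crop[1]:crop[3],crop[0]:crop[2]]
    if s!=1: im=cv2.resize(im,None,fx=s,fy=s,interpolation=cv2.INTER_CUBIC)
    cv2.imwrite('pics/'+f,im)
def slopes(c,uv):
    K=c['camera_matrix']; uv=np.atleast_2d(np.array(uv,float))
    d=(uv-[K[0,2],K[1,2]])/[K[0,0],K[1,1]]; s=d.copy()
    for _ in range(20): s=d/(1+c['k1']*(s**2).sum(1,keepdims=True))
    return s
def onplane(c,uv,z):
    s=slopes(c,uv); T=c['world_from_camera']
    r=np.c_[s,np.ones(len(s))]@T[:3,:3].T; o=T[:3,3]
    return o+r*((z-o[2])/r[:,2])[:,None]
def pts(c):
    v,u=np.mgrid[0:400,0:640]; s=slopes(c,np.c_[u.ravel(),v.ravel()])
    z=c['range_z'].ravel(); p=np.c_[s,np.ones(len(s))]*z[:,None]
    T=c['world_from_camera']; P=p@T[:3,:3].T+T[:3,3]; P[z==0]=np.nan
    return P.reshape(400,640,3)
E
python3 - <<'E'
from h import *
for n in ['scene','top']:
    c=cap(n); save(c,n+'0.png'); np.savez(''+n+'0.npz',**{k:c[k] for k in c if k!='n'})
    print(n,c['world_from_camera'].round(3).tolist(),c['camera_matrix'].tolist(),c['k1'])
print(state())
E
```

```text
scene [[-0.226, 0.831, -0.508, 1.273], [0.974, 0.196, -0.112, 0.294], [0.007, -0.52, -0.854, 1.314], [0.0, 0.0, 0.0, 1.0]] [[457.5450322224542, 0.0, 322.1873042929604], [0.0, 457.5450322224542, 200.41142155711006], [0.0, 0.0, 1.0]] 0.010710079907101957
top [[-0.001, -0.992, 0.127, 0.398], [-1.0, 0.0, -0.004, 0.162], [0.004, -0.127, -0.992, 1.338], [0.0, 0.0, 0.0, 1.0]] [[398.7971281127621, 0.0, 318.68844969073], [0.0, 398.7971281127621, 198.55514341166642], [0.0, 0.0, 1.0]] -0.0725550914421722
{'time': 0.1, 'joints': array([-1.28349812,  0.61586451, -0.01262001,  1.42473837,  0.00811652,
        1.1034301 , -0.04039041]), 'dq': array([ 0.00010813, -0.0020639 , -0.00122077, -0.00296538, -0.0004027 ,
        0.00014554,  0.00024223]), 'joint_efforts': array([ 1.28075611e-03, -4.70386255e+01,  2.60218279e-01, -1.71570182e+01,
        1.01056206e-02,  5.90202108e-03, -1.12174728e-06]), 'tool_pos': array([0.20041469, 0.61759998, 0.23022683]), 'orientation': array([-3.13920319e+00,  4.38351007e-05,  2.82787989e+00]), 'wrist_force': array([-0.50557511,  0.17711668, -0.20441497]), 'torque': array([ 0.00837003, -0.00313025, -0.00861629]), 'finger_gap': 0.08576530985680243}
```

View pics/top0.png

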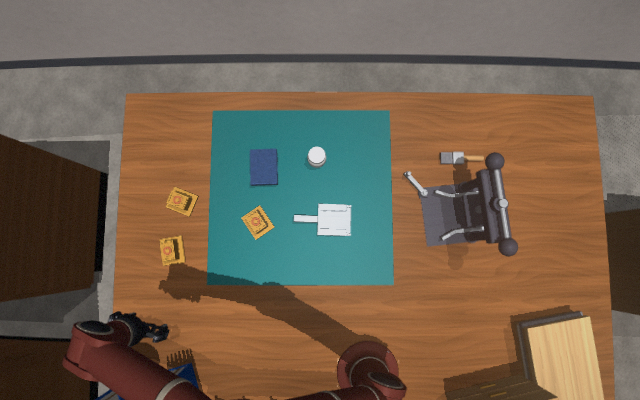

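View pics/scene0.png

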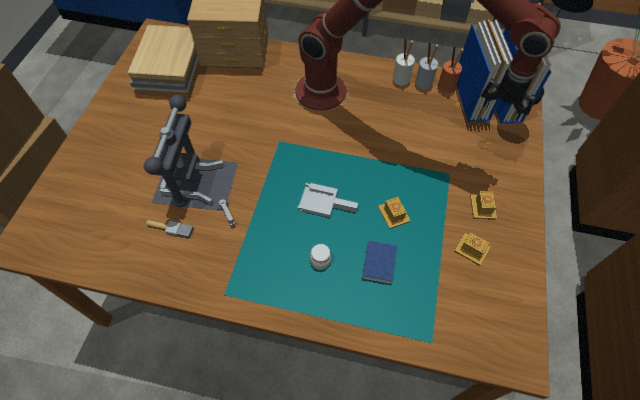

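The top view shows three die-like pieces at about (258,222), (181,201) and (172,251). In this view image right is the robot's right (-y), so (258,222) is the farthest right and should be the die. The carrier is at (334,220) with its nose to the right. The press is at (465,210), fed toward -y, and the keeper post is at (408,175). I'll confirm this in one enlarged crop and measure.

```bash
python3 - <<'E'
from h import *
c=dict(np.load('top0.npz')); save(c,'crop1.png',(150,140,530,270),2.1)
P=pts(c); np.set_printoptions(precision=3,suppress=True)
print('base/dies', onplane(c,[(258,222),(181,201),(172,251)],.03))
hsv=cv2.cvtColor(c['image'],cv2.COLOR_RGB2HSV)
def blob(mask,box):
    m=np.zeros((400,640),np.uint8); x0,y0,x1,y1=box; m[y0:y1,x0:x1]=mask[y0:y1,x0:x1]; 
    n,l,s,_=cv2.connectedComponentsWithStats(m); k=1+np.argmax(s[1:,4]); return l==k
def rect(xy): 
    (cx,cy),(w,h),a=cv2.minAreaRect(xy.astype(np.float32)*1000); return np.round([cx,cy,w,h,a],1)
Z=P[:,:,2]
y=((hsv[...,0]>10)&(hsv[...,0]<30)&(hsv[...,1]>120)&(hsv[...,2]>90)).astype(np.uint8)
b=blob(y,(225,195,285,245)); v,u=np.where(b)
cn=max(cv2.findContours(b.astype(np.uint8),0,1)[0],key=cv2.contourArea)[:,0]
q=b&(Z<.02); print('die foot pts',q.sum(),rect(P[q][:,:2]),'Z',np.nanmedian(Z[q]))
q=b&(Z>.04);print('die top pts',q.sum(),rect(P[q][:,:2]),np.nanmean(P[q],0),np.nanmax(Z[b]))
w=((hsv[...,1]<60)&(hsv[...,2]>130)).astype(np.uint8)
b=blob(w,(285,195,360,245)); print('carrier',b.sum(),rect(P[b&np.isfinite(Z)][:,:2]),np.nanpercentile(Z[b],[5,50,95]))
q=b.copy(); q[:,:320]=0; print(' body',rect(P[q&np.isfinite(Z)][:,:2]))
q=b.copy(); q[:,314:]=0; print(' tail',rect(P[q&np.isfinite(Z)][:,:2]),np.nanmedian(P[q],0))
b=blob(w,(300,140,335,170)); print('jar',rect(P[b&np.isfinite(Z)][:,:2]),np.nanmedian(Z[b]))
bl=((hsv[...,0]>105)&(hsv[...,0]<130)&(hsv[...,1]>80)).astype(np.uint8)
b=blob(bl,(240,140,290,195)); print('book',rect(P[b&np.isfinite(Z)][:,:2]))
# press height map
sub=Z[150:260:5,400:520:5]; print((sub*1000).round(0).astype(int) if np.isfinite(sub).all() else np.nan_to_num(sub*1000).astype(int))
E
```

```text
base/dies [[0.487 0.356 0.03 ]
 [0.556 0.615 0.03 ]
 [0.391 0.639 0.03 ]]
die foot pts 282 [488.3 362.6  88.5  73.4  34.7] Z 0.007308783633239058
die top pts 252 [488.3 363.5  64.3  44.7  34.4] [0.488 0.363 0.049] 0.05739448816329462
carrier 1204 [496.4 145.1 186.9 103.5  89.9] [0.001 0.01  0.03 ]
 body [496.3 102.2 101.1 103.6  89.9]
 tail [500.3 207.2  62.8  20.6  89.9] [0.5   0.209 0.029]
jar [708.3 163.9  63.5  57.9   0.4] 0.06076195915136451
book [674.3 342.8 119.6  87.9   2.8]
[[  0   0   3  -1  -1   0   1  -1   0   0   2   4   0   0   1  -1   0   3
    3   4  -1   3   0   0]
 [ -3   0   0  -2  -6  -2   1   0   8  16  20  22  19   0   1   1  -2   1
  263 278 276   5   0   1]
 [  0  -1   2  -1  -3  -3   0   5   8  17  18  22  21   0  14  15  15 254
  271 284 280   2  -3  -3]
 [  2   0  -1   0  -4  -2   0   1  -4   1   3  -2   0   0   1   0  -4   2
  266 275 276   2   0   0]
 [  2   0   0  -1   3  -2   1  -2   0   2  -3   2   0   1   0  -2 222 224
  226 257 222   0   4   1]
 [  1   8  25   0   0   2  -7   1   0   0  -5   5  -1   0   5   2 217 220
  224 258 223   1   1   3]
 [  0 
[... 910 characters left out ...]
-4   0   2  -1   0   0  -1  -1  -1   2   2   0  -1  98  97  86 207
  224 228 226 262   0   0]
 [ -2  -2  -1   0  -2   4  -1   0  -1   3  -1  27  22  31  28  25  25 196
  222 222 223 260 226   0]
 [ -1  -2  -2   3  -1  -2   1  -2   0  27  26   2   2   1  28  76 114 192
  221 225   0 259 224   3]
 [ -4   2   0  -1   3   3   1  -1   0   3  -4  -1   1   1  19  56  94   5
  219 227 252 272 274   2]
 [  1   0   2   2   0   0   0  -4  -1  -1   1   1   3   5   5   6   0  -2
    0  -1 264 276 278 283]
 [  0   0   1   3   1  -1   0   0   3   1  -1   0  -1   4   1   6   0   3
   -6   0 260 271 281 277]
 [ -5  -1  -1   3   1  -3  -2  -4  -3   0   1  -2   0  -2  -2   3   0   1
   -2   3   0 259 269   1]]
```

View pics/crop1.png

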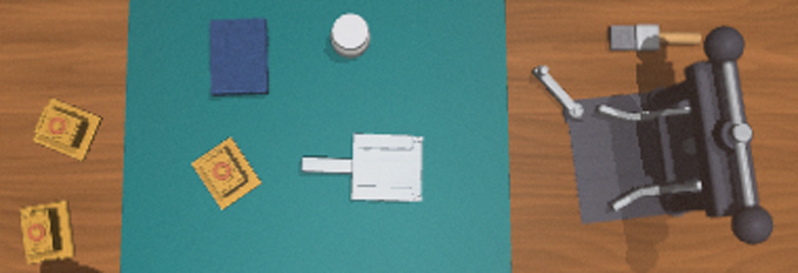

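```bash
python3 - <<'E'
from h import *
np.set_printoptions(precision=3,suppress=True)
c=dict(np.load('top0.npz')); P=pts(c); Z=P[...,2]
hsv=cv2.cvtColor(c['image'],cv2.COLOR_RGB2HSV)
y=((hsv[...,0]>10)&(hsv[...,0]<30)&(hsv[...,1]>120)).astype(np.uint8); y[:,:225]=0;y[:,285:]=0;y[:195]=0;y[245:]=0
for lo,hi in [(-.01,.02),(.04,.07),(-.01,.07)]:
    q=(y>0)&(Z>lo)&(Z<hi); v,u=np.where(q)
    r=cv2.minAreaRect(P[q][:,:2].astype(np.float32)); bp=cv2.boxPoints(r); print(lo,bp.tolist(),cv2.boxPoints(cv2.minAreaRect(np.c_[u,v].astype(np.float32))).round(1).tolist())
    # px of extremes
    print([(u[i],v[i]) for i in (u.argmin(),v.argmin(),u.argmax(),v.argmax())])
# press
h=(Z>.015)&(Z<.036); h[:,:400]=0; h[:140]=0;h[265:]=0;h[:,515:]=0
n,l,s,cc=cv2.connectedComponentsWithStats(h.astype(np.uint8))
for k in range(1,n):
    if s[k,4]>15:
        q=P[l==k]; print(k,s[k],q.mean(0),cv2.boxPoints(cv2.minAreaRect(q[:,:2].astype(np.float32))).round(3).tolist())
# raw list of guide pts, per column
for k in range(1,n):
    if s[k,4]>30:
        v,u=np.where(l==k)
        for uu in range(u.min(),u.max()+1,3):
            q=P[(l==k)&(np.arange(640)[None,:]==uu)]
            if len(q): print(k,uu,q[:,1].mean().round(3),q[:,0].min().round(3),q[:,0].max().round(3))
for t in (.26,.264):
    b=(Z>.25)&(Z<.29); 
b=(Z>.25)&(Z<.29); b[:,:400]=0
n,l,s,cc=cv2.connectedComponentsWithStats(b.astype(np.uint8))
for k in range(1,n):
    if s[k,4]>20: q=P[l==k]; r=cv2.minAreaRect(q[:,:2].astype(np.float32));print('bar',s[k,4],q.mean(0),r)
E
```

```text
-0.01 [[0.4309806525707245, 0.3676282465457916], [0.47276225686073303, 0.30722370743751526], [0.5455209016799927, 0.3575505316257477], [0.5037392377853394, 0.41795507073402405]] [[240.89999389648438, 217.39999389648438], [259.20001220703125, 205.1999969482422], [273.6000061035156, 226.89999389648438], [255.39999389648438, 239.10000610351562]]
[(np.int64(242), np.int64(217)), (np.int64(258), np.int64(206)), (np.int64(273), np.int64(226)), (np.int64(255), np.int64(238))]
0.04 [[0.44912615418434143, 0.3638156056404114], [0.4743872582912445, 0.32693320512771606], [0.5274026393890381, 0.3632439970970154], [0.5021415948867798, 0.4001263976097107]] [[243.8000030517578, 216.8000030517578], [255.39999389648438, 209.10000610351562], [266.5, 225.6999969482422], [254.89999389648438, 233.39999389648438]]
[(np.int64(245), np.int64(217)), (np.int64(254), np.int64(210)), (np.int64(266), np.int64(225)), (np.int64(255), np.int64(233))]
-0.01 [[0.4309806525707245, 0.3676282465457916], [0.47276225686073303, 0.30722370743751526], [0.5455209016799927, 0.3575505316257477], [0.5037392377853394, 0.4179550707
[... 2517 characters left out ...]
87
7 473 -0.363 0.583 0.592
7 476 -0.374 0.585 0.591
8 440 -0.247 0.434 0.434
8 443 -0.254 0.43 0.44
8 446 -0.264 0.434 0.443
8 449 -0.275 0.44 0.45
8 452 -0.285 0.447 0.457
8 455 -0.295 0.45 0.46
8 458 -0.305 0.453 0.46
8 461 -0.314 0.453 0.463
8 464 -0.325 0.453 0.463
8 467 -0.335 0.456 0.463
8 470 -0.346 0.456 0.466
8 473 -0.356 0.456 0.466
8 476 -0.367 0.459 0.466
8 479 -0.377 0.459 0.47
8 482 -0.387 0.459 0.469
bar 1019 [ 0.516 -0.344  0.267] ((0.5220611095428467, -0.3462089002132416), (0.2869940400123596, 0.04785952344536781), 5.642059326171875)
bar 45 [ 0.039 -0.059  0.277] ((0.035519760102033615, -0.060363832861185074), (0.030231595039367676, 0.015964513644576073), 6.262511253356934)
```

Die: centre (0.488, 0.363), long axis at 34.6° from world x. The 88×73 mm foot and 64×45 mm block match the stated sizes. The crop at (220,175) confirms it is the rightmost of the three. The press origin is about (0.5215, -0.352), with its feed direction 5.9° off -y; the guides, the pivot and the bar agree on this. I'll move above the die now.

>>> apply_moves:
  motion:
    - {"claw": 85,"travel": [4.8,-4.2,0],"turn": -6}
    - {"claw": 85,"travel": [9.6,-8.5,0],"turn": -21.2}
    - {"claw": 85,"travel": [9.6,-8.5,0],"turn": -21.2}
    - {"claw": 85,"travel": [9.6,-8.5,0],"turn": -21.2}
    - {"claw": 85,"travel": [9.6,-8.5,0],"turn": -21.2}
    - {"claw": 85,"travel": [9.6,-8.5,0],"turn": -21.2}
    - {"claw": 85,"travel": [9.6,-8.5,0],"turn": -21.2}
    - {"claw": 85,"travel": [9.6,-8.5,0],"turn": -21.2}
    - {"claw": 85,"travel": [9.6,-8.5,0],"turn": -21.2}
    - {"claw": 85,"travel": [9.6,-8.5,0],"turn": -21.2}

```text
time: 0.93
tool_pos: [0.4951, 0.3537, 0.2304]
orientation: [3.138, 0.005, 1.559]
wrist_force: [1.1, -1.6, 0.3]
finger_gap: 0.0849
```

>>> apply_moves:
  motion:
    - {"claw": 85,"travel": [-0.2,0.3,-0.7],"turn": -9.1}
    - {"claw": 85,"travel": [-0.2,0.3,-1],"turn": -9.1}
    - {"claw": 85,"travel": [-0.2,0.3,-1],"turn": -9.1}
    - {"claw": 85,"travel": [-0.2,0.3,-1],"turn": -9.1}
    - {"claw": 85,"travel": [-0.2,0.3,-1],"turn": -9.1}
    - {"claw": 85,"travel": [-0.2,0.3,-1],"turn": -9.1}
    - {"claw": 85,"travel": [-0.2,0.3,-1],"turn": -9.1}
    - {"claw": 85,"travel": [-0.2,0.3,-1],"turn": -9.1}
    - {"claw": 85,"travel": [-0.2,0.3,-1],"turn": -9.1}
    - {"claw": 85,"travel": [-0.2,0.3,-1],"turn": -9.1}

```text
time: 1.77
tool_pos: [0.4886, 0.3628, 0.1998]
orientation: [3.138, 0.006, 0.609]
wrist_force: [-0.1, 0.2, 0.3]
finger_gap: 0.0852
```

```bash
python3 - <<'E'
from h import *
np.set_printoptions(precision=4,suppress=True)
s=state(); print(s['tool_pos'],s['orientation'],s['joints'])
c=cap('wrist'); save(c,'w1.png'); P=pts(c); Z=P[...,2]
hsv=cv2.cvtColor(c['image'],cv2.COLOR_RGB2HSV)
y=((hsv[...,0]>10)&(hsv[...,0]<30)&(hsv[...,1]>120))
d=np.hypot(P[...,0]-.488,P[...,1]-.363)<.08
for lo,hi in [(.004,.014),(.044,.056)]:
    q=y&d&(Z>lo)&(Z<hi); r=cv2.minAreaRect(P[q][:,:2].astype(np.float32)); print(q.sum(),r,np.median(Z[q]))
E
```

```text
[0.4886 0.3628 0.1998] [3.1378 0.0065 0.6092] [-1.0263  0.6444  0.5985  1.5983 -0.4003  1.0312 -1.2724]
2568 ((0.4872610569000244, 0.3617683947086334), (0.08946524560451508, 0.0749056488275528), 34.56939697265625) 0.007290098200916861
2888 ((0.4873676300048828, 0.3623499870300293), (0.06405886262655258, 0.044092122465372086), 34.20431137084961) 0.04966719701378114
```

View pics/w1.png

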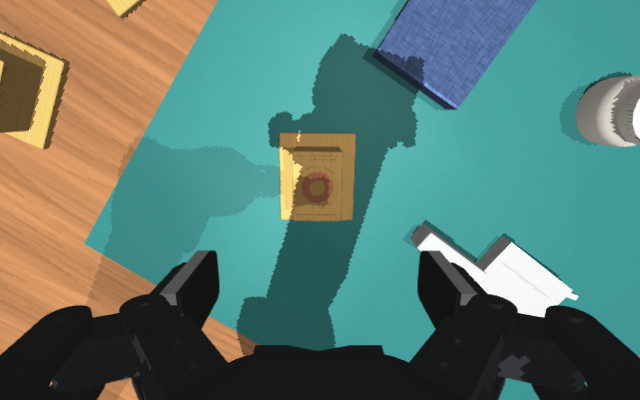

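The wrist view shows the die at (317,178), square to the open jaws. Its centre is (0.4873, 0.3621) and its sizes match. I'll descend and grip.

>>> apply_moves:
  motion:
    - {"claw": 85,"travel": [-0.04,-0.02,-1.3],"turn": 0}
    - {"claw": 85,"travel": [-0.04,-0.02,-2.6],"turn": 0}
    - {"claw": 85,"travel": [-0.04,-0.02,-3.9],"turn": 0}
    - {"claw": 85,"travel": [-0.04,-0.02,-5],"turn": 0}
    - {"claw": 85,"travel": [-0.04,-0.02,-6],"turn": 0}
    - {"claw": 85,"travel": [-0.04,-0.02,-6],"turn": 0}
    - {"claw": 40,"travel": [-0.04,-0.02,-6],"turn": 0}
    - {"claw": 38,"travel": [-0.04,-0.02,-6],"turn": 0}
    - {"claw": 38,"travel": [-0.04,-0.02,-6],"turn": 0}
    - {"claw": 38,"travel": [-0.04,-0.02,-6],"turn": 0}
  newtons: 50

```text
time: 2.65
tool_pos: [0.4894, 0.3631, 0.0228]
orientation: [3.138, 0.001, 0.609]
wrist_force: [0.2, 0.2, -2.8]
finger_gap: 0.0431
```

>>> apply_moves:
  motion:
    - {"claw": 38,"travel": [0,0,0],"turn": 0}
    - {"claw": 38,"travel": [0,0,0],"turn": 0}
    - {"claw": 38,"travel": [0,0,0],"turn": 0}
    - {"claw": 38,"travel": [0,0,0],"turn": 0}

```text
time: 2.98
tool_pos: [0.4889, 0.3632, 0.0228]
orientation: [3.139, 0.001, 0.609]
wrist_force: [-1.0, -0.2, -1.3]
finger_gap: 0.0431
```

Gripped at 43 mm. Next I'll lift, carry it past the carrier's nose, turn to yaw 90°, and look from there.

>>> apply_moves:
  motion:
    - {"claw": 38,"travel": [0,0,1],"turn": 0}
    - {"claw": 38,"travel": [0,0,2],"turn": 0}
    - {"claw": 38,"travel": [0,0,3.3],"turn": 0}
    - {"claw": 38,"travel": [0,-1,3.8],"turn": 1}
    - {"claw": 38,"travel": [0,-2.2,4],"turn": 2}
    - {"claw": 38,"travel": [0.1,-3.4,4],"turn": 3}
    - {"claw": 38,"travel": [0.1,-4.6,4],"turn": 4}
    - {"claw": 38,"travel": [0.2,-5.8,4],"turn": 5}
    - {"claw": 38,"travel": [0.2,-7,4],"turn": 6}
    - {"claw": 38,"travel": [0.2,-8.2,4],"turn": 7}

```text
time: 3.82
tool_pos: [0.4944, 0.1153, 0.1427]
orientation: [3.139, 0.002, 1.348]
wrist_force: [-0.2, -1.0, -3.7]
finger_gap: 0.0429
```

>>> apply_moves:
  motion:
    - {"claw": 38,"travel": [0.1,-1.2,0],"turn": 1}
    - {"claw": 38,"travel": [0.1,-2.4,0],"turn": 2}
    - {"claw": 38,"travel": [0.1,-3.6,0],"turn": 2.2}
    - {"claw": 38,"travel": [0.1,-4.4,0],"turn": 2.2}
    - {"claw": 38,"travel": [0.1,-4.9,0],"turn": 2.2}
    - {"claw": 38,"travel": [0.1,-4.9,0],"turn": 2.2}
    - {"claw": 38,"travel": [0.1,-4.9,0],"turn": 2.2}

```text
time: 4.4
tool_pos: [0.4969, -0.0327, 0.1426]
orientation: [3.14, 0.002, 1.575]
wrist_force: [0.9, 1.3, -2.9]
finger_gap: 0.0432
```

```bash
python3 - <<'E'
from h import *
np.set_printoptions(precision=4,suppress=True)
s=state(); print(s['tool_pos'],s['orientation'],s['finger_gap'])
c=cap('wrist'); save(c,'w2.png'); P=pts(c); Z=P[...,2]; np.savez('w2.npz',**{k:c[k] for k in c if k!='n'})
hsv=cv2.cvtColor(c['image'],cv2.COLOR_RGB2HSV)
w=(hsv[...,1]<60)&(hsv[...,2]>120)&(P[...,1]>.03)&(P[...,1]<.26)&(P[...,0]>.42)&(P[...,0]<.58)
for n,lo,hi,ya,yb in [('tail',.024,.035,.165,.26),('lips',.014,.024,.03,.165),('floor',.001,.009,.03,.165)]:
    q=w&(Z>lo)&(Z<hi)&(P[...,1]>ya)&(P[...,1]<yb); print(n,q.sum(),cv2.minAreaRect(P[q][:,:2].astype(np.float32)),np.median(Z[q]))
    for y in np.arange(.045,.245,.02):
        m=q&(abs(P[...,1]-y)<.003)
        if m.sum()>3: print('  y%.3f x %.4f..%.4f mid %.4f'%(y,P[m][:,0].min(),P[m][:,0].max(),(P[m][:,0].min()+P[m][:,0].max())/2))
# held die
yel=(hsv[...,0]>10)&(hsv[...,0]<30)&(hsv[...,1]>100)&(np.hypot(P[...,0]-s['tool_pos'][0],P[...,1]-s['tool_pos'][1])<.09)
q=yel&(Z>.05); r=P[q]; print('die',q.sum(), np.percentile(r[:,2],[1,25,50,75,99]))
for lo,hi in ((np.percentile(r[:,2],99)-.006,1),(.09,np.percentile(r[:,2],99)-.03)):
    m=q&(Z>lo)&(Z<hi)
    if m.sum()>20: print(lo,hi,m.sum(),cv2.minAreaRect(P[m][:,:2].astype(np.float32)),np.median(Z[m]))
E
```

```text
[ 0.4969 -0.0327  0.1426] [3.1396 0.002  1.5751] 0.04324186621733793
tail 0 ((0.0, 0.0), (0.0, 0.0), 0.0) nan
lips 3906 ((0.49497532844543457, 0.07968179881572723), (0.060359060764312744, 0.10394007712602615), 88.49983978271484) 0.018774388278144538
  y0.065 x 0.4469..0.5459 mid 0.4964
  y0.085 x 0.4431..0.5468 mid 0.4950
  y0.105 x 0.4437..0.5472 mid 0.4955
floor 7737 ((0.49483782052993774, 0.08201409131288528), (0.06327565759420395, 0.11131744086742401), 87.98331451416016) 0.00433105454806576
  y0.065 x 0.4528..0.5497 mid 0.5012
  y0.085 x 0.4635..0.5502 mid 0.5069
  y0.105 x 0.4401..0.5508 mid 0.4954
die 22773 [0.1257 0.1277 0.1688 0.1698 0.2148]
0.2088238001936378 1 309 ((0.4968072474002838, -0.02997416816651821), (0.12927837669849396, 0.03147517144680023), 0.05069313570857048) 0.2187831688975984
0.09 0.1848238001936378 22120 ((0.4957166314125061, -0.03439250960946083), (0.08947108685970306, 0.07838801294565201), 89.88601684570312) 0.16870868413573925
  return _methods._mean(a, axis=axis, dtype=dtype,
  ret = ret.dtype.type(ret / rcount)
```

View pics/w2.png

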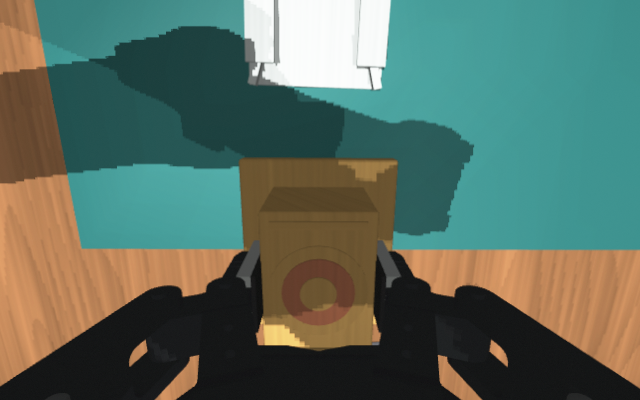

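The wrist view shows the held die's foot with its front edge at row 158, square in the jaws. The carrier's nose runs from (247,83) to (382,91), about 1.8° off. I'll shift -4.5 mm in x, turn -1.8° and lower to the slot height.

>>> apply_moves:
  motion:
    - {"claw": 38,"travel": [-0.15,0,-1],"turn": -0.3}
    - {"claw": 38,"travel": [-0.15,0,-2],"turn": -0.3}
    - {"claw": 38,"travel": [-0.15,0,-2.8],"turn": -0.3}
    - {"claw": 38,"travel": [-0.15,0,-3.4],"turn": -0.3}
    - {"claw": 38,"travel": [-0.15,0,-3.7],"turn": -0.3}
    - {"claw": 38,"travel": [-0.15,0,-3.75],"turn": -0.3}
    - {"claw": 38,"travel": [-0.15,0,-3.75],"turn": -0.3}
    - {"claw": 38,"travel": [-0.15,0,-3.75],"turn": -0.3}

```text
time: 5.12
tool_pos: [0.4935, -0.0305, 0.0309]
orientation: [3.137, 0.001, 1.548]
wrist_force: [-0.2, 0.1, -2.4]
finger_gap: 0.0431
```

```bash
python3 - <<'E'
from h import *
np.set_printoptions(precision=4,suppress=True)
s=state(); print(s['tool_pos'],s['orientation'],s['wrist_force'])
c=cap('wrist'); save(c,'w3.png',(160,0,480,240),2.5); P=pts(c); Z=P[...,2]
hsv=cv2.cvtColor(c['image'],cv2.COLOR_RGB2HSV)
w=(hsv[...,1]<60)&(hsv[...,2]>120)&(P[...,1]>.03)&(P[...,1]<.26)&(P[...,0]>.42)&(P[...,0]<.58)
q=w&(Z>.0155)&(Z<.024)
for y in np.arange(.045,.2,.01):
    m=q&(abs(P[...,1]-y)<.003)
    if m.sum()>3:
        x=np.sort(P[m][:,0]); k=np.argmax(np.diff(x)); print('  y%.3f x %.4f..%.4f mid %.4f inner %.4f %.4f mid %.4f'%(y,x[0],x[-1],(x[0]+x[-1])/2,x[k],x[k+1],(x[k]+x[k+1])/2))
yel=(hsv[...,0]>10)&(hsv[...,0]<30)&(hsv[...,1]>100)
q=yel&(Z>.007)&(Z<.022)&(P[...,1]<.03); print('foot',q.sum(),cv2.minAreaRect(P[q][:,:2].astype(np.float32)),np.median(Z[q]))
for y in np.arange(-.03,.02,.01):
    m=q&(abs(P[...,1]-y)<.003)
    if m.sum()>3: print(' foot y%.3f'%y,P[m][:,0].min(),P[m][:,0].max(),P[m][:,0].min()/2+P[m][:,0].max()/2)
q=yel&(Z>.045); print('blk',q.sum(),cv2.minAreaRect(P[q][:,:2].astype(np.float32)),np.median(Z[q]))
E
```

```text
[ 0.4935 -0.0305  0.0309] [3.1375 0.001  1.5476] [-0.2057  0.1208 -2.44  ]
  y0.055 x 0.4441..0.5428 mid 0.4935 inner 0.4511 0.5368 mid 0.4940
  y0.065 x 0.4428..0.5467 mid 0.4948 inner 0.4639 0.5251 mid 0.4945
  y0.075 x 0.4425..0.5470 mid 0.4948 inner 0.4642 0.5253 mid 0.4948
foot 6921 ((0.49328315258026123, -0.032336823642253876), (0.08986040949821472, 0.07561369240283966), 88.60790252685547) 0.015405419940424075
 foot y-0.030 0.4556245327777574 0.5308845013374429 0.49325451705760015
 foot y-0.020 0.45593797123870794 0.531170291804182 0.49355413152144495
 foot y-0.010 0.4562440524074565 0.5312576855437698 0.49375086897561316
 foot y0.000 0.4563737924906891 0.531382647373136 0.49387821993191255
 foot y0.010 0.45647081672863 0.5321126387553649 0.4942917277419974
blk 13559 ((0.4925163984298706, -0.02960946597158909), (0.05899795517325401, 0.12976448237895966), 88.5555648803711) 0.05780409125148721
```

View pics/w3.png

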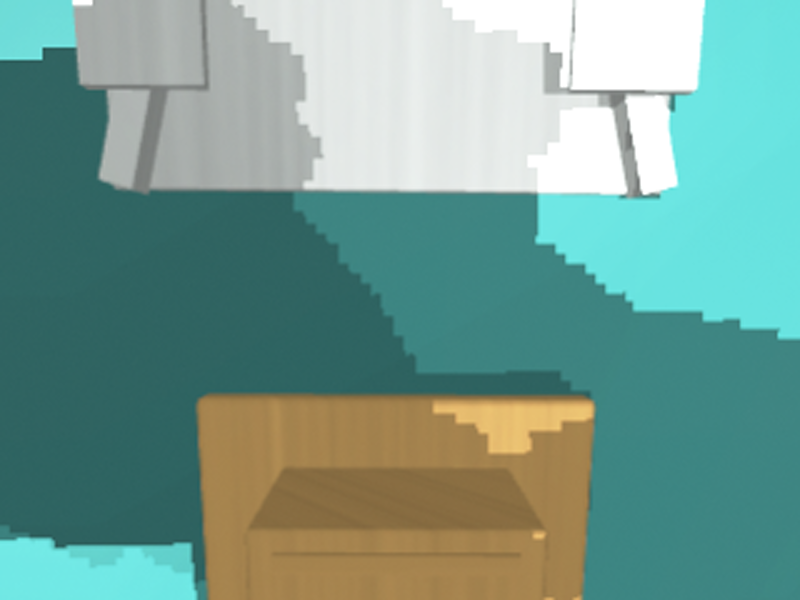

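The lowered die lines up with the slot to about 1 mm and 0.3°. The foot's top is at 15.4 mm, so I need about 1.5 mm lower to pass under the lips. Now a slow first insertion.

>>> apply_moves:
  motion:
    - {"claw": 38,"travel": [-0.03,0.2,-0.07],"turn": 0}
    - {"claw": 38,"travel": [-0.02,0.5,-0.07],"turn": 0}
    - {"claw": 38,"travel": [-0.01,0.8,-0.07],"turn": 0}
    - {"claw": 38,"travel": [0,1.1,-0.07],"turn": 0}
    - {"claw": 38,"travel": [0.01,1.3,-0.07],"turn": 0}
    - {"claw": 38,"travel": [0.02,1.5,-0.07],"turn": 0}
    - {"claw": 38,"travel": [0.03,1.7,-0.07],"turn": 0}
    - {"claw": 38,"travel": [0.03,1.9,-0.07],"turn": 0}
    - {"claw": 38,"travel": [0.03,2.1,-0.07],"turn": 0}
    - {"claw": 38,"travel": [0.03,2.1,-0.07],"turn": 0}

```text
time: 6.0
tool_pos: [0.4944, 0.0343, 0.0289]
orientation: [3.137, -0.0, 1.55]
wrist_force: [0.3, 0.1, -3.1]
finger_gap: 0.0432
```

```bash
cat > chk.py <<'E'
from h import *
import sys
np.set_printoptions(precision=4,suppress=True)
s=state(); print(s['tool_pos'],s['orientation'],s['wrist_force'])
c=cap('wrist'); save(c,sys.argv[1],(120,0,520,300),2); P=pts(c); Z=P[...,2]
hsv=cv2.cvtColor(c['image'],cv2.COLOR_RGB2HSV)
w=(hsv[...,1]<60)&(hsv[...,2]>110)&(P[...,1]>.0)&(P[...,1]<.26)&(P[...,0]>.42)&(P[...,0]<.58)
q=w&(Z>.0165)&(Z<.024)
for y in np.arange(.045,.2,.01):
    m=q&(abs(P[...,1]-y)<.003)
    if m.sum()>3:
        x=np.sort(P[m][:,0]); k=np.argmax(np.diff(x)); print('  lip y%.3f x %.4f..%.4f mid %.4f inner %.4f %.4f mid %.4f'%(y,x[0],x[-1],(x[0]+x[-1])/2,x[k],x[k+1],(x[k]+x[k+1])/2))
print('lips min y',np.percentile(P[q][:,1],1))
t=w&(Z>.025)&(Z<.036)
if t.sum()>30: print('tail',cv2.minAreaRect(P[t][:,:2].astype(np.float32)),np.median(Z[t]))
yel=(hsv[...,0]>10)&(hsv[...,0]<30)&(hsv[...,1]>100)&(P[...,1]<.26)
q=yel&(Z>.007)&(Z<.022); print('foot',q.sum(),cv2.minAreaRect(P[q][:,:2].astype(np.float32)),np.median(Z[q]))
E
python3 chk.py w4.png
```

```text
[0.4944 0.0343 0.0289] [ 3.1373 -0.0001  1.5497] [ 0.2674  0.1409 -3.1363]
  lip y0.065 x 0.5394..0.5464 mid 0.5429 inner 0.5461 0.5464 mid 0.5463
  lip y0.075 x 0.5256..0.5466 mid 0.5361 inner 0.5437 0.5439 mid 0.5438
  lip y0.085 x 0.5259..0.5468 mid 0.5364 inner 0.5267 0.5269 mid 0.5268
  lip y0.095 x 0.5257..0.5473 mid 0.5365 inner 0.5257 0.5260 mid 0.5259
  lip y0.105 x 0.5263..0.5479 mid 0.5371 inner 0.5310 0.5312 mid 0.5311
  lip y0.115 x 0.5267..0.5481 mid 0.5374 inner 0.5460 0.5463 mid 0.5462
  lip y0.125 x 0.5268..0.5485 mid 0.5377 inner 0.5313 0.5315 mid 0.5314
  lip y0.135 x 0.4446..0.5486 mid 0.4966 inner 0.4660 0.5273 mid 0.4967
  lip y0.145 x 0.4449..0.5319 mid 0.4884 inner 0.4660 0.5276 mid 0.4968
lips min y 0.06704403743899641
foot 6293 ((0.4941588342189789, 0.03244071453809738), (0.08960817009210587, 0.07544320076704025), 88.57755279541016) 0.013510103210215008
```

The foot is under the lips with no force and the carrier hasn't moved. Die offset is 0.7 mm and the underside is at about 5.5 mm. I'll push it home.

>>> apply_moves:
  motion:
    - {"claw": 38,"travel": [0,0.3,0],"turn": 0}
    - {"claw": 38,"travel": [0.01,0.6,0],"turn": 0}
    - {"claw": 38,"travel": [0.02,0.9,0],"turn": 0}
    - {"claw": 38,"travel": [0.03,1.2,0],"turn": 0}
    - {"claw": 38,"travel": [0.04,1.5,0],"turn": 0}
    - {"claw": 38,"travel": [0.05,1.8,0],"turn": 0}
    - {"claw": 38,"travel": [0.05,2.1,0],"turn": 0}
    - {"claw": 38,"travel": [0.06,2.3,0],"turn": 0}
    - {"claw": 38,"travel": [0.06,2.43,0],"turn": 0}
    - {"claw": 38,"travel": [0.06,2.43,0],"turn": 0}

```text
time: 6.88
tool_pos: [0.4962, 0.1075, 0.0289]
orientation: [3.137, 0.0, 1.551]
wrist_force: [-1.0, 0.2, -3.2]
finger_gap: 0.0432
```

```bash
python3 chk.py w5.png; python3 - <<'E'
from h import *
c=cap('top'); P=pts(c); Z=P[...,2]
hsv=cv2.cvtColor(c['image'],cv2.COLOR_RGB2HSV)
w=(hsv[...,1]<60)&(hsv[...,2]>130)&(Z>.022)&(Z<.036)&(P[...,1]>.16)&(P[...,1]<.27)&(P[...,0]>.47)&(P[...,0]<.53)
print('tail',cv2.minAreaRect(P[w][:,:2].astype(np.float32)), 'end y',P[w][:,1].max())
E
```

```text
[0.4962 0.1075 0.0289] [3.1371 0.0001 1.5507] [-0.9733  0.2307 -3.2314]
  lip y0.095 x 0.4432..0.5478 mid 0.4955 inner 0.4503 0.5402 mid 0.4952
  lip y0.105 x 0.4438..0.5476 mid 0.4957 inner 0.4617 0.5291 mid 0.4954
  lip y0.115 x 0.4440..0.5478 mid 0.4959 inner 0.4649 0.5265 mid 0.4957
  lip y0.125 x 0.4443..0.5483 mid 0.4963 inner 0.4653 0.5268 mid 0.4961
  lip y0.135 x 0.4443..0.5489 mid 0.4966 inner 0.4656 0.5271 mid 0.4963
  lip y0.145 x 0.4448..0.5491 mid 0.4969 inner 0.4658 0.5275 mid 0.4967
  lip y0.155 x 0.4452..0.5493 mid 0.4973 inner 0.5026 0.5030 mid 0.5028
lips min y 0.09553953661046759
tail ((0.4968411326408386, 0.1652853637933731), (0.09577419608831406, 0.056317396461963654), 88.93750762939453) 0.02922818734329327
foot 4698 ((0.4957598149776459, 0.10589337348937988), (0.08917734771966934, 0.06257221847772598), 88.37783813476562) 0.01346486329437413
tail ((0.5003906488418579, 0.20060822367668152), (0.02054688334465027, 0.07606282085180283), 0.3263701796531677) end y 0.23866095482296673
```

Near home. A gentle extra push will seat it against the back wall.

>>> apply_moves:
  motion:
    - {"claw": 38,"travel": [0,0.05,0],"turn": 0}
    - {"claw": 38,"travel": [0,0.1,0],"turn": 0}
    - {"claw": 38,"travel": [0,0.14,0],"turn": 0}
    - {"claw": 38,"travel": [0,0.14,0],"turn": 0}

```text
time: 7.32
tool_pos: [0.4963, 0.1098, 0.0289]
orientation: [3.137, 0.001, 1.548]
wrist_force: [0.1, 0.1, -3.4]
finger_gap: 0.0435
```

```bash
python3 chk.py w6.png | grep -v lip; python3 - <<'E'
from h import *
c=cap('top'); P=pts(c); Z=P[...,2]
hsv=cv2.cvtColor(c['image'],cv2.COLOR_RGB2HSV)
w=(hsv[...,1]<60)&(hsv[...,2]>130)&(Z>.022)&(Z<.036)&(P[...,1]>.16)&(P[...,1]<.27)&(P[...,0]>.47)&(P[...,0]<.53)
print('tail',cv2.minAreaRect(P[w][:,:2].astype(np.float32)), 'end y',P[w][:,1].max())
E
```

```text
[0.4963 0.1098 0.0289] [3.1371 0.0014 1.5482] [ 0.0789  0.0759 -3.3892]
tail ((0.49739643931388855, 0.16762158274650574), (0.09607794880867004, 0.05631338059902191), 88.49461364746094) 0.029240927345053416
foot 4336 ((0.495706170797348, 0.10711048543453217), (0.08902683854103088, 0.06239442154765129), 88.34066009521484) 0.013542277629331315
tail ((0.5001204013824463, 0.20213639736175537), (0.02053656242787838, 0.07905780524015427), 0.05086492747068405) end y 0.24165972491776727
```

View pics/w6.png

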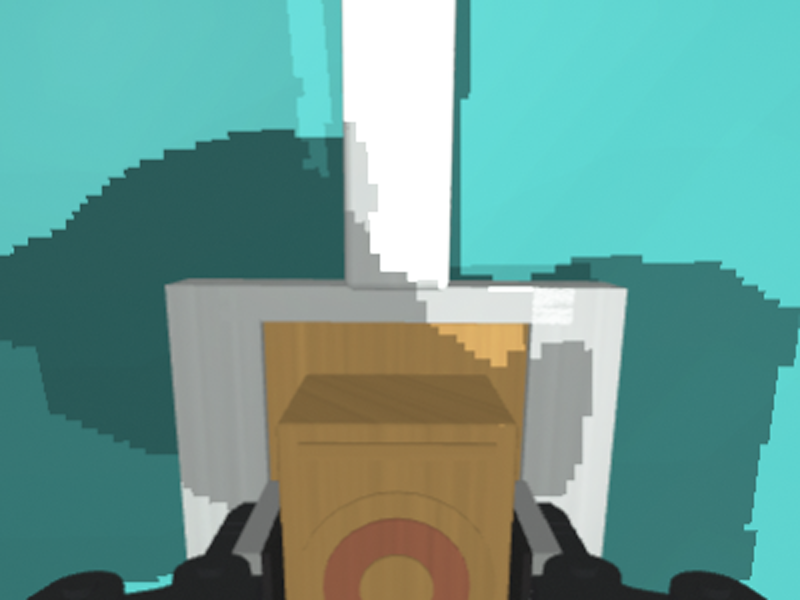

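The foot is flush against the back wall (row 322) with no gap, and the carrier moved about 2 mm on contact, so the die is home. I'll release, rise, and go to the tail.

>>> apply_moves:
  motion:
    - {"claw": 60,"travel": [0,0,0],"turn": 0}
    - {"claw": 60,"travel": [0,0,0],"turn": 0}
    - {"claw": 60,"travel": [0,0,0],"turn": 0}
    - {"claw": 60,"travel": [0,0,0.8],"turn": 0}
    - {"claw": 60,"travel": [0,0,1.8],"turn": 0}
    - {"claw": 60,"travel": [0,0.5,2.5],"turn": 0}
    - {"claw": 60,"travel": [0.1,1.6,2.7],"turn": 0}
    - {"claw": 60,"travel": [0.1,2.7,2.7],"turn": 0}
    - {"claw": 60,"travel": [0.1,3.37,2.7],"turn": 0}
    - {"claw": 60,"travel": [0.1,3.37,2.7],"turn": 0}

```text
time: 8.25
tool_pos: [0.4987, 0.2183, 0.1103]
orientation: [3.136, -0.004, 1.558]
wrist_force: [-0.1, 1.1, -0.3]
finger_gap: 0.0601
```

```bash
python3 - <<'E'
from h import *
np.set_printoptions(precision=4,suppress=True)
print(state()['tool_pos'],state()['orientation'])
for n in ('wrist','top'):
    c=cap(n); P=pts(c); Z=P[...,2]; hsv=cv2.cvtColor(c['image'],cv2.COLOR_RGB2HSV)
    w=(hsv[...,1]<60)&(hsv[...,2]>110)&(Z>.022)&(Z<.036)&(P[...,1]>.17)&(P[...,1]<.27)&(P[...,0]>.47)&(P[...,0]<.53)
    if w.sum()>20: print(n,'tail',w.sum(),cv2.minAreaRect(P[w][:,:2].astype(np.float32)), 'end y',P[w][:,1].max())
    y=(hsv[...,0]>10)&(hsv[...,0]<30)&(hsv[...,1]>100)&(P[...,1]<.2)&(P[...,1]>.02)&(P[...,0]>.4)&(P[...,0]<.6)&(Z<.06)
    for lo,hi in ((.008,.02),(.048,.06)):
        q=y&(Z>lo)&(Z<hi)
        if q.sum()>20: print(n,'die',q.sum(),cv2.minAreaRect(P[q][:,:2].astype(np.float32)),np.median(Z[q]))
    w=(hsv[...,1]<60)&(hsv[...,2]>110)&(Z>.0165)&(Z<.023)&(P[...,1]>.04)&(P[...,1]<.17)&(P[...,0]>.43)&(P[...,0]<.56)
    if w.sum()>20: print(n,'lips',w.sum(),cv2.minAreaRect(P[w][:,:2].astype(np.float32)))
E
```

```text
[0.4987 0.2183 0.1103] [ 3.1361 -0.0039  1.5579]
wrist tail 2866 ((0.4985879361629486, 0.2051161825656891), (0.07063715904951096, 0.021596672013401985), 87.87000274658203) end y 0.24020557238600015
wrist die 1692 ((0.49619898200035095, 0.12063756585121155), (0.05318741127848625, 0.06204424053430557), 88.6768798828125) 0.012525149029972468
wrist die 1493 ((0.49669814109802246, 0.13204218447208405), (0.01751040294766426, 0.043304428458213806), 86.21725463867188) 0.05427636642451314
wrist lips 4230 ((0.49626755714416504, 0.1268324851989746), (0.0691009983420372, 0.10367710888385773), 88.42976379394531)
top die 172 ((0.49736446142196655, 0.10769672691822052), (0.08673032373189926, 0.05992760881781578), 86.62211608886719) 0.013197670485645685
top die 241 ((0.49682557582855225, 0.10930842906236649), (0.061836857348680496, 0.042563341557979584), 89.36145782470703) 0.054940438906535105
top lips 313 ((0.4969720244407654, 0.10955970734357834), (0.103148452937603, 0.10419818013906479), 87.86807250976562)
```

Seated: the die is flat at floor height and aligned with the carrier. Now I'll grip the tail across.

>>> apply_moves:
  motion:
    - {"claw": 60,"travel": [0,-0.18,-1],"turn": -0.1}
    - {"claw": 60,"travel": [0,-0.18,-2],"turn": -0.1}
    - {"claw": 60,"travel": [0,-0.18,-2.8],"turn": -0.1}
    - {"claw": 60,"travel": [0,-0.18,-3.3],"turn": -0.1}
    - {"claw": 60,"travel": [0,-0.18,-3.43],"turn": -0.1}
    - {"claw": 60,"travel": [0,-0.18,-3.43],"turn": -0.1}
    - {"claw": 15,"travel": [0,-0.18,-3.43],"turn": -0.1}
    - {"claw": 15,"travel": [0,-0.18,-3.43],"turn": -0.1}
    - {"claw": 15,"travel": [0,-0.18,-3.43],"turn": -0.1}
    - {"claw": 15,"travel": [0,-0.18,-3.43],"turn": -0.1}
  newtons: 50

```text
time: 9.18
tool_pos: [0.4998, 0.2065, 0.0085]
orientation: [3.135, 0.0, 1.539]
wrist_force: [-1.2, -0.1, 5.8]
finger_gap: 0.021
```

>>> apply_moves:
  motion:
    - {"claw": 15,"travel": [0,0,0],"turn": 0}
    - {"claw": 15,"travel": [0,0,0],"turn": 0}
    - {"claw": 15,"travel": [0,0,0],"turn": 0}
    - {"claw": 15,"travel": [0,0,0],"turn": 0}

```text
time: 9.52
tool_pos: [0.4994, 0.2066, 0.0085]
orientation: [3.136, 0.0, 1.54]
wrist_force: [-1.0, -0.4, 0.3]
finger_gap: 0.0208
```

Tail gripped. Now I'll slide the carrier toward the mouth while turning it about 7.7°, ramping the speed gently.

>>> apply_moves:
  motion:
    - {"claw": 15,"travel": [0,-0.15,0],"turn": 0.1}
    - {"claw": 15,"travel": [0,-0.4,0],"turn": 0.2}
    - {"claw": 15,"travel": [-0.02,-0.8,0],"turn": 0.3}
    - {"claw": 15,"travel": [-0.03,-1.25,0],"turn": 0.4}
    - {"claw": 15,"travel": [-0.05,-1.75,0],"turn": 0.5}
    - {"claw": 15,"travel": [-0.06,-2.25,0],"turn": 0.6}
    - {"claw": 15,"travel": [-0.08,-2.75,0],"turn": 0.65}
    - {"claw": 15,"travel": [-0.1,-3.25,0],"turn": 0.7}
    - {"claw": 15,"travel": [-0.12,-3.75,0],"turn": 0.75}
    - {"claw": 15,"travel": [-0.13,-4.25,0],"turn": 0.8}

```text
time: 10.35
tool_pos: [0.4955, 0.0792, 0.0086]
orientation: [3.135, -0.001, 1.626]
wrist_force: [0.8, 3.1, -1.8]
finger_gap: 0.021
```

```bash
python3 -c "
from h import *
s=state();print(s['tool_pos'],s['orientation'],s['wrist_force'],s['time'])"
```

```text
[0.49550998 0.07919968 0.00855698] [ 3.13538789e+00 -9.67264586e-04  1.62580384e+00] [ 0.82200376  3.11492008 -1.83853644] 10.35
```

>>> apply_moves:
  motion:
    - {"claw": 15,"travel": [-0.02,-0.5,0],"turn": 0.1}
    - {"claw": 15,"travel": [-0.03,-1,0],"turn": 0.15}
    - {"claw": 15,"travel": [-0.05,-1.5,0],"turn": 0.25}
    - {"claw": 15,"travel": [-0.07,-2,0],"turn": 0.35}
    - {"claw": 15,"travel": [-0.09,-2.5,0],"turn": 0.45}
    - {"claw": 15,"travel": [-0.11,-3,0],"turn": 0.46}
    - {"claw": 15,"travel": [-0.12,-3.5,0],"turn": 0.46}
    - {"claw": 15,"travel": [-0.13,-3.95,0],"turn": 0.46}
    - {"claw": 15,"travel": [-0.13,-4.3,0],"turn": 0.46}
    - {"claw": 15,"travel": [-0.13,-4.55,0],"turn": 0.46}

```text
time: 11.18
tool_pos: [0.4913, -0.0583, 0.0085]
orientation: [3.136, -0.001, 1.674]
wrist_force: [1.2, 3.5, -0.4]
finger_gap: 0.0212
```

>>> apply_moves:
  motion:
    - {"claw": 15,"travel": [0,-0.1,0],"turn": 0}
    - {"claw": 15,"travel": [0,-0.1,0],"turn": 0}

```text
time: 11.35
tool_pos: [0.4912, -0.0628, 0.0085]
orientation: [3.136, 0.0, 1.672]
wrist_force: [-0.8, -1.8, -1.9]
finger_gap: 0.0212
```

```bash
python3 - <<'E'
from h import *
np.set_printoptions(precision=4,suppress=True)
print(state()['tool_pos'],state()['orientation'])
c=cap('top'); save(c,'t2.png',(330,120,560,290),3.4); P=pts(c); Z=P[...,2]; hsv=cv2.cvtColor(c['image'],cv2.COLOR_RGB2HSV)
y=(hsv[...,0]>8)&(hsv[...,0]<32)&(hsv[...,1]>90)&(P[...,1]<-.07)&(P[...,1]>-.24)&(P[...,0]>.4)&(P[...,0]<.6)&(Z>.04)&(Z<.06)
print('die top',y.sum(),cv2.minAreaRect(P[y][:,:2].astype(np.float32)),np.median(Z[y]))
w=(hsv[...,1]<60)&(hsv[...,2]>110)&(Z>.012)&(Z<.024)&(P[...,1]<-.07)&(P[...,1]>-.26)&(P[...,0]>.42)&(P[...,0]<.57)
n,l,s,cc=cv2.connectedComponentsWithStats(w.astype(np.uint8))
w=(hsv[...,1]<60)&(hsv[...,2]>110)&(Z>-.01)&(Z<.024)&(P[...,1]<-.07)&(P[...,1]>-.225)&(P[...,0]>.42)&(P[...,0]<.57)
print('carrier',w.sum(),cv2.minAreaRect(P[w][:,:2].astype(np.float32)))
E
```

```text
[ 0.4912 -0.0628  0.0085] [3.1356 0.     1.6722]
die top 2 ((0.5026781558990479, -0.19148771464824677), (0.00312537862919271, 0.0), -171.8610076904297) 0.05370977416968181
carrier 87 ((0.5208488702774048, -0.20858754217624664), (0.07988083362579346, 0.024345368146896362), 3.846251964569092)
```

View pics/t2.png

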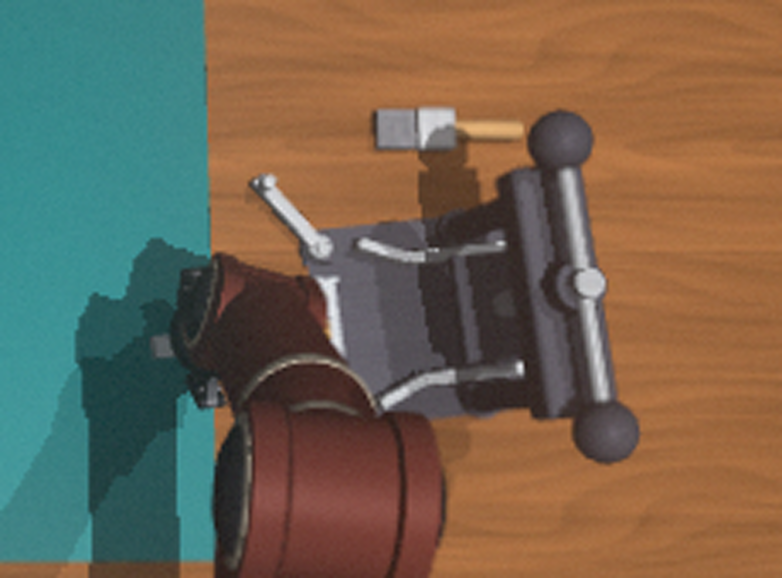

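The top view is partly blocked by the arm; only the carrier's nose edge shows, at (335,315), between the guide flares at (365,243) and (383,403). I'll measure the alignment with the scene camera.

```bash
python3 - <<'E'
from h import *
np.set_printoptions(precision=4,suppress=True)
c=cap('scene'); save(c,'s2.png',(140,90,400,260),3); P=pts(c); Z=P[...,2]; hsv=cv2.cvtColor(c['image'],cv2.COLOR_RGB2HSV)
np.savez('s2.npz',**{k:c[k] for k in c if k!='n'})
R=(P[...,1]<-.08)&(P[...,1]>-.23)&(P[...,0]>.42)&(P[...,0]<.575)
y=(hsv[...,0]>8)&(hsv[...,0]<32)&(hsv[...,1]>90)&R&(Z>.046)&(Z<.062)
print('die top',y.sum(),cv2.minAreaRect(P[y][:,:2].astype(np.float32)),np.median(Z[y]))
w=(hsv[...,1]<70)&(hsv[...,2]>90)&R&(Z>-.005)&(Z<.026)
n,l,s,cc=cv2.connectedComponentsWithStats(w.astype(np.uint8))
for k in range(1,n):
    if s[k,4]>15:
        q=P[l==k]; print(k,s[k],q.mean(0)); print(cv2.boxPoints(cv2.minAreaRect(q[:,:2].astype(np.float32))))
E
```

```text
die top 234 ((0.5025925040245056, -0.1581583172082901), (0.04744112864136696, 0.06349208205938339), 2.4677178859710693) 0.05402657228647656
1 [215 164  44  39 542] [ 0.5072 -0.1762  0.0108]
[[ 0.4202 -0.1022]
 [ 0.4202 -0.23  ]
 [ 0.5749 -0.23  ]
 [ 0.5749 -0.1022]]
```

View pics/s2.png

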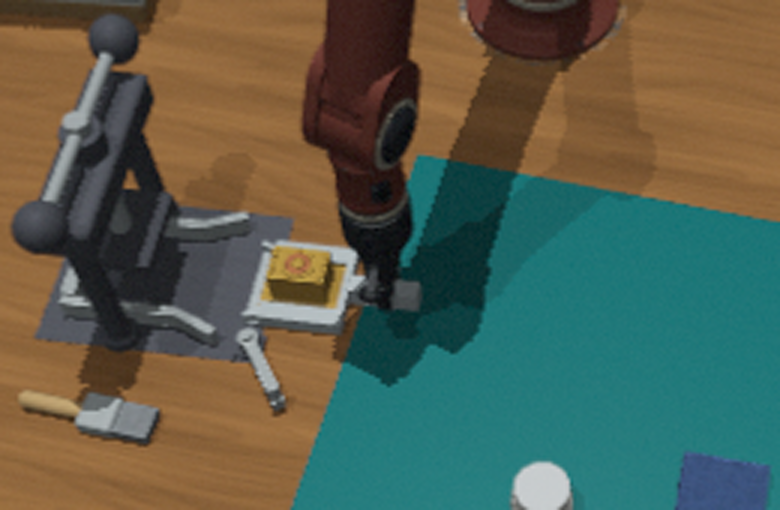

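```bash
python3 - <<'E'
from h import *
np.set_printoptions(precision=4,suppress=True)
f=np.array([.103,-.9947]); l=np.array([.9947,.103]); o=np.array([.5215,-.352])
for n in ('scene0','top0'):
    c=dict(np.load(n+'.npz')); P=pts(c); Z=P[...,2]
    u=(P[...,:2]-o)@f; v=(P[...,:2]-o)@l
    for a in (-100,-90,-80,-70,-60,-50,-40,-30,-20,0):
        r=[]
        for sgn in (1,-1):
            q=(abs(u*1000-a)<5)&(sgn*v>.04)&(sgn*v<.085)&(Z>.0215)&(Z<.031)
            r.append((q.sum(),np.round([np.percentile(v[q],5)*1000,np.median(v[q])*1000,np.percentile(v[q],95)*1000],1) if q.sum()>4 else None))
        print(n,a,r)
c=dict(np.load('s2.npz'));P=pts(c);Z=P[...,2];u=(P[...,:2]-o)@f; v=(P[...,:2]-o)@l
hsv=cv2.cvtColor(c['image'],cv2.COLOR_RGB2HSV)
w=(hsv[...,1]<70)&(hsv[...,2]>90)&(Z>.015)&(Z<.024)
for a in range(-260,-120,10):
    q=w&(abs(u*1000-a)<4)&(abs(v)<.066); 
    if q.sum()>5:
        x=np.sort(v[q])*1000; k=np.argmax(np.diff(x)); print('carr',a,q.sum(),x[0].round(1),x[k].round(1),x[k+1].round(1),x[-1].round(1))
q=(hsv[...,0]>8)&(hsv[...,0]<32)&(hsv[...,1]>90)&(abs(v)<.05)&(u<-.13)&(u>-.26)&(Z>.046)&(Z<.062)
r=cv2.minAreaRect(np.c_[u[q],v[q]].astype(np.float32)*1000); print('die in press',r)
s=state(); p=np.array(s['tool_pos'][:2])-o; print('tcp press',p@f,p@l)
E
```

```text
scene0 -100 [(np.int64(10), array([70.6, 76.2, 81.6])), (np.int64(8), array([-77.3, -73.1, -65.6]))]
scene0 -90 [(np.int64(10), array([65.7, 71.3, 77.4])), (np.int64(7), array([-71.1, -67.6, -64.5]))]
scene0 -80 [(np.int64(8), array([64.9, 68.1, 72.4])), (np.int64(8), array([-71.4, -64.8, -59. ]))]
scene0 -70 [(np.int64(9), array([57.8, 61.4, 68.3])), (np.int64(9), array([-67. , -58.9, -50.9]))]
scene0 -60 [(np.int64(12), array([55.8, 61.4, 67.4])), (np.int64(10), array([-63.3, -58.3, -54.4]))]
scene0 -50 [(np.int64(8), array([57.7, 62.6, 66.5])), (np.int64(5), array([-64.6, -59.2, -55.4]))]
scene0 -40 [(np.int64(6), array([57.3, 59.9, 63.2])), (np.int64(8), array([-62.4, -60.3, -56.1]))]
scene0 -30 [(np.int64(10), array([55.3, 61. , 66.9])), (np.int64(6), array([-65.9, -56.1, -51. ]))]
scene0 -20 [(np.int64(10), array([56.7, 62.3, 83.4])), (np.int64(1), None)]
scene0 0 [(np.int64(1), None), (np.int64(0), None)]
top0 -100 [(np.int64(11), array([70.8, 76.2, 82.1])), (np.int64(11), array([-78.3, -74.4, -68.5]))]
top0 -90 [(np.int64(11), array([66.3, 71.8, 77.4])), (np.int64(8), array([
[... 652 characters left out ...]
76. ])), (np.int64(14), array([-81.5, -63.4, -55.6]))]
top0 0 [(np.int64(6), array([59.1, 64.1, 66.1])), (np.int64(10), array([-64.2, -59.4, -55.3]))]
carr -250 6 -33.9 18.3 47.8 47.8
carr -240 39 -47.6 6.0 16.5 55.0
carr -230 21 -50.4 -28.0 35.3 51.7
carr -220 18 -53.1 -32.4 30.0 49.8
carr -210 15 -48.1 -42.3 30.1 53.0
carr -200 12 -47.8 -45.9 31.2 51.6
carr -190 17 -54.0 -47.5 28.1 53.5
carr -180 15 -52.5 -43.3 32.9 52.6
carr -170 12 -47.7 -46.9 32.4 52.7
carr -160 16 -53.4 -46.0 29.2 47.3
carr -150 6 -45.9 -42.2 29.7 50.4
die in press ((-194.7618408203125, 1.1583404541015625), (47.4420051574707, 63.493255615234375), 86.55587005615234)
tcp press -0.29079774459629654 -0.00031156181947130794
```

Guide centre is at v≈+1.2 mm, carrier and die at v≈0 to 1 mm, and parallel. That is well inside the flare, so I'll feed in.

>>> apply_moves:
  motion:
    - {"claw": 15,"travel": [0.02,-0.1,0],"turn": 0}
    - {"claw": 15,"travel": [0.05,-0.3,0],"turn": 0}
    - {"claw": 15,"travel": [0.09,-0.6,0],"turn": 0}
    - {"claw": 15,"travel": [0.13,-0.95,0],"turn": 0}
    - {"claw": 15,"travel": [0.16,-1.3,0],"turn": 0}
    - {"claw": 15,"travel": [0.2,-1.65,0],"turn": 0}
    - {"claw": 15,"travel": [0.24,-2,0],"turn": 0}
    - {"claw": 15,"travel": [0.27,-2.3,0],"turn": 0}
    - {"claw": 15,"travel": [0.29,-2.5,0],"turn": 0}
    - {"claw": 15,"travel": [0.3,-2.6,0],"turn": 0}

```text
time: 12.28
tool_pos: [0.5001, -0.1424, 0.0085]
orientation: [3.136, 0.001, 1.67]
wrist_force: [0.2, 4.3, 1.6]
finger_gap: 0.0212
```

>>> apply_moves:
  motion:
    - {"claw": 15,"travel": [0.02,-0.2,0],"turn": 0}
    - {"claw": 15,"travel": [0.04,-0.4,0],"turn": 0}
    - {"claw": 15,"travel": [0.06,-0.6,0],"turn": 0}
    - {"claw": 15,"travel": [0.08,-0.8,0],"turn": 0}
    - {"claw": 15,"travel": [0.1,-1,0],"turn": 0}
    - {"claw": 15,"travel": [0.12,-1.2,0],"turn": 0}

```text
time: 12.78
tool_pos: [0.5036, -0.1786, 0.0086]
orientation: [3.136, 0.001, 1.671]
wrist_force: [-0.7, 5.2, 1.8]
finger_gap: 0.0209
```

>>> apply_moves:
  motion:
    - {"claw": 15,"travel": [0.02,-0.2,0],"turn": 0}
    - {"claw": 15,"travel": [0.05,-0.45,0],"turn": 0}
    - {"claw": 15,"travel": [0.08,-0.7,0],"turn": 0}
    - {"claw": 15,"travel": [0.1,-0.95,0],"turn": 0}
    - {"claw": 15,"travel": [0.13,-1.2,0],"turn": 0}
    - {"claw": 15,"travel": [0.15,-1.4,0],"turn": 0}
    - {"claw": 15,"travel": [0.17,-1.6,0],"turn": 0}
    - {"claw": 15,"travel": [0.19,-1.75,0],"turn": 0}
    - {"claw": 15,"travel": [0.2,-1.9,0],"turn": 0}
    - {"claw": 15,"travel": [0.21,-2,0],"turn": 0}

```text
time: 13.62
tool_pos: [0.5099, -0.2392, 0.0086]
orientation: [3.136, 0.001, 1.67]
wrist_force: [-0.7, 5.2, 4.1]
finger_gap: 0.0212
```

>>> apply_moves:
  motion:
    - {"claw": 15,"travel": [0.01,-0.1,0],"turn": 0}
    - {"claw": 15,"travel": [0.02,-0.2,0],"turn": 0}
    - {"claw": 15,"travel": [0.03,-0.3,0],"turn": 0}
    - {"claw": 15,"travel": [0.04,-0.4,0],"turn": 0}

```text
time: 13.95
tool_pos: [0.5106, -0.2488, 0.0085]
orientation: [3.138, -0.004, 1.671]
wrist_force: [-2.1, 12.4, 7.4]
finger_gap: 0.021
```

>>> apply_moves:
  motion:
    - {"claw": 15,"travel": [0.01,-0.1,0],"turn": 0}
    - {"claw": 15,"travel": [0.02,-0.2,0],"turn": 0}
    - {"claw": 15,"travel": [0.02,-0.2,0],"turn": 0}

```text
time: 14.2
tool_pos: [0.5104, -0.249, 0.0085]
orientation: [3.141, -0.013, 1.674]
wrist_force: [-1.4, 13.9, 8.4]
finger_gap: 0.0212
```

```bash
python3 - <<'E'
from h import *
np.set_printoptions(precision=4,suppress=True)
f=np.array([.103,-.9947]); l=np.array([.9947,.103]); o=np.array([.5215,-.352])
s=state(); print(s['tool_pos'],s['wrist_force'])
for n in ('scene','top'):
    c=cap(n);P=pts(c);Z=P[...,2];u=(P[...,:2]-o)@f*1000; v=(P[...,:2]-o)@l*1000
    hsv=cv2.cvtColor(c['image'],cv2.COLOR_RGB2HSV)
    q=(hsv[...,0]>8)&(hsv[...,0]<32)&(hsv[...,1]>90)&(abs(v)<45)&(u<60)&(u>-60)&(Z>.003)&(Z<.062)
    for lo,hi in ((.008,.02),(.046,.062)):
        m=q&(Z>lo)&(Z<hi)
        if m.sum()>5: print(n,lo,m.sum(),'u',u[m].min(),u[m].max(),'v',v[m].min(),v[m].max())
    w=(hsv[...,1]<60)&(hsv[...,2]>90)&(Z>.015)&(Z<.035)&(abs(v)<53)&(u<60)&(u>-160)
    if w.sum()>5: print(n,'carr',w.sum(),'u',np.percentile(u[w],[1,99]),'v',np.percentile(v[w],[1,99]))
    t=w&(abs(v)<12)&(Z>.025)&(u<-60)
    if t.sum()>5: print(n,'tail',t.sum(),u[t].min(),u[t].max(),v[t].mean())
    save(c,n+'3.png',(140,90,400,260) if n=='scene' else (330,120,560,290),3)
E
```

```text
[ 0.5104 -0.249   0.0085] [-1.3855 13.8754  8.3689]
scene 0.008 79 u -47.33953446925791 24.738279609830677 v -35.27932430336952 27.28472290816221
scene 0.046 16 u -40.698068358359095 -36.04760752099074 v -16.765105117544202 25.487837039116272
scene carr 83 u [-64.819   59.4676] v [-42.3989  52.8223]
scene tail 6 -65.72392659999035 -61.11461157047967 -0.533997101312455
top carr 84 u [-135.6563  -28.6446] v [-51.428    9.3222]
top tail 39 -136.1625381518101 -105.97760306231422 0.5072026136210703
```

View pics/scene3.png

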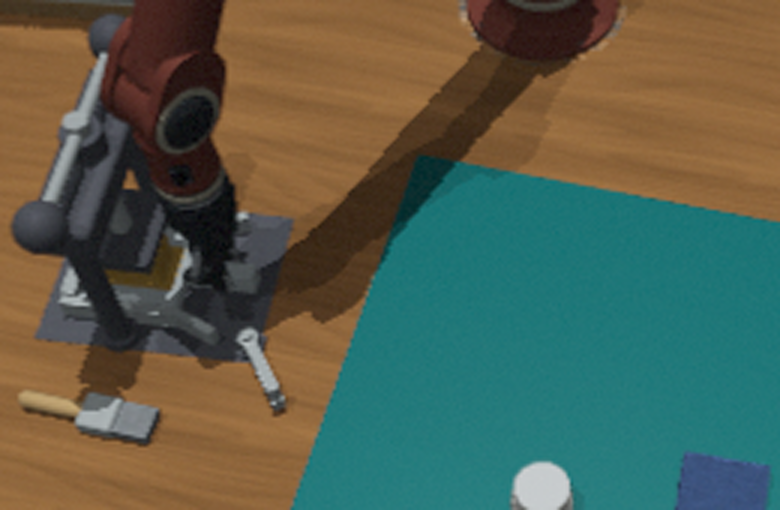

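The tail end is at press x≈-136 and the die's rear edge at u≈-47. A further 6 mm command gave no motion (14 N), so the carrier is against the stop. I'll release, lift clear, and go above the keeper post.

>>> apply_moves:
  motion:
    - {"claw": 15,"travel": [0,0.02,0],"turn": 0}
    - {"claw": 50,"travel": [0,0.02,0],"turn": 0}
    - {"claw": 50,"travel": [0,0.02,0],"turn": 0}
    - {"claw": 50,"travel": [0,0.02,0],"turn": 0}
    - {"claw": 50,"travel": [0,0.02,1],"turn": 0}
    - {"claw": 50,"travel": [0,0.1,2.2],"turn": 0}
    - {"claw": 50,"travel": [0,0.4,3.2],"turn": 0}
    - {"claw": 50,"travel": [0.3,1.2,4],"turn": 0}
    - {"claw": 50,"travel": [1.2,2.2,4.4],"turn": 0}
    - {"claw": 50,"travel": [2.2,2.8,4.6],"turn": 0}

```text
time: 15.13
tool_pos: [0.5775, -0.1644, 0.1497]
orientation: [3.137, -0.011, 1.672]
wrist_force: [0.5, 0.0, -0.3]
finger_gap: 0.0498
```

>>> apply_moves:
  motion:
    - {"claw": 40,"travel": [1,0.4,0],"turn": 0}
    - {"claw": 40,"travel": [1.8,0.4,0],"turn": 0}
    - {"claw": 40,"travel": [2.2,0.4,0],"turn": 0}
    - {"claw": 40,"travel": [2.2,0.4,0],"turn": 0}
    - {"claw": 40,"travel": [2.2,0.4,0],"turn": 0}

```text
time: 15.55
tool_pos: [0.6431, -0.1536, 0.1492]
orientation: [3.138, -0.01, 1.671]
wrist_force: [0.1, 0.5, -0.4]
finger_gap: 0.0402
```

```bash
python3 - <<'E'
from h import *
np.set_printoptions(precision=4,suppress=True)
f=np.array([.103,-.9947]); l=np.array([.9947,.103]); o=np.array([.5215,-.352])
s=state(); print(s['tool_pos'],s['orientation'],s['joints'])
for n in ('wrist','top'):
    c=cap(n);P=pts(c);Z=P[...,2];u=(P[...,:2]-o)@f*1000; v=(P[...,:2]-o)@l*1000
    q=(Z>.037)&(Z<.05)&(np.hypot(P[...,0]-.647,P[...,1]+.143)<.03); 
    if q.sum(): print(n,'post',q.sum(),P[q].mean(0),P[q].min(0),P[q].max(0))
    q=(Z>.018)&(Z<.028)&(np.hypot(P[...,0]-.616,P[...,1]+.17)<.065)&(v>60)
    if q.sum()>9: r=cv2.minAreaRect(P[q][:,:2].astype(np.float32)); print(n,'arm',q.sum(),r,cv2.boxPoints(r))
    hsv=cv2.cvtColor(c['image'],cv2.COLOR_RGB2HSV)
    w=(hsv[...,1]<60)&(hsv[...,2]>90)&(Z>.025)&(Z<.035)&(abs(v)<13)&(u<-50)&(u>-160)
    if w.sum()>5: print(n,'tail',w.sum(),u[w].min(),u[w].max(),v[w].mean())
    q=(hsv[...,0]>8)&(hsv[...,0]<32)&(hsv[...,1]>90)&(abs(v)<45)&(u<60)&(u>-60)&(Z>.008)&(Z<.02)
    if q.sum()>5: print(n,'foot',q.sum(),u[q].min(),u[q].max(),v[q].min(),v[q].max())
    save(c,n+'4.png')
E
```

```text
[ 0.6431 -0.1536  0.1492] [ 3.1379 -0.01    1.6713] [ 0.1482  0.7123  0.1038  1.4871 -0.0967  0.9467  0.384 ]
wrist post 263 [ 0.6473 -0.1417  0.0428] [ 0.6407 -0.149   0.0371] [ 0.6543 -0.1355  0.0454]
wrist arm 1869 ((0.6152656078338623, -0.16816309094429016), (0.10253728181123734, 0.021030742675065994), 43.07326889038086) [[ 0.5706 -0.1955]
 [ 0.585  -0.2109]
 [ 0.6599 -0.1408]
 [ 0.6455 -0.1255]]
wrist tail 1091 -138.66856264611107 -97.37740454256517 0.1037843487491633
wrist foot 241 -39.721157674999574 8.988607066478641 -34.01426166093712 26.503156666582303
top post 16 [ 0.6491 -0.1411  0.0429] [ 0.6425 -0.147   0.0378] [ 0.6558 -0.1353  0.0476]
top arm 120 ((0.6192032694816589, -0.17007693648338318), (0.10137006640434265, 0.020650986582040787), 39.1945686340332) [[ 0.5734 -0.1941]
 [ 0.5864 -0.2101]
 [ 0.665  -0.146 ]
 [ 0.652  -0.13  ]]
top tail 32 -137.04933019479813 -119.92813359945943 1.8131101664305131
```

The post is at (0.6474, -0.1418). The tail reads 2–3 mm short of my press estimate, so before locking I'll push its end with closed fingers to be sure it is at the stop.

>>> apply_moves:
  motion:
    - {"claw": 0,"travel": [-1.3,-0.2,0],"turn": 0}
    - {"claw": 0,"travel": [-2.6,-0.4,0],"turn": 0}
    - {"claw": 0,"travel": [-3.9,-0.6,-0.4],"turn": 0}
    - {"claw": 0,"travel": [-4.6,-0.75,-1.4],"turn": 0}
    - {"claw": 0,"travel": [-4.62,-0.75,-2.6],"turn": 0}
    - {"claw": 0,"travel": [-4.62,-0.75,-3.7],"turn": 0}
    - {"claw": 0,"travel": [-4.62,-0.75,-4.4],"turn": 0}
    - {"claw": 0,"travel": [-4.62,-0.75,-4.5],"turn": 0}
    - {"claw": 0,"travel": [-4.62,-0.75,-4.5],"turn": 0}

```text
time: 16.4
tool_pos: [0.5018, -0.1767, 0.0138]
orientation: [3.141, -0.011, 1.669]
wrist_force: [0.3, -0.1, -0.1]
finger_gap: 0.0
```

>>> apply_moves:
  motion:
    - {"claw": 0,"travel": [0.02,-0.3,0],"turn": 0}
    - {"claw": 0,"travel": [0.05,-0.6,0],"turn": 0}
    - {"claw": 0,"travel": [0.07,-0.8,0],"turn": 0}
    - {"claw": 0,"travel": [0.09,-0.95,0],"turn": 0}
    - {"claw": 0,"travel": [0.1,-1.1,0],"turn": 0}
    - {"claw": 0,"travel": [0.1,-1.2,0],"turn": 0}

```text
time: 16.9
tool_pos: [0.5046, -0.2036, 0.0153]
orientation: [-3.14, -0.026, 1.674]
wrist_force: [-1.0, 19.0, 12.0]
finger_gap: 0.0002
```

>>> apply_moves:
  motion:
    - {"claw": 0,"travel": [0.02,-0.2,0],"turn": 0}
    - {"claw": 0,"travel": [0.03,-0.35,0],"turn": 0}
    - {"claw": 0,"travel": [0.03,-0.35,0],"turn": 0}

```text
time: 17.15
tool_pos: [0.504, -0.2036, 0.0155]
orientation: [-3.135, -0.042, 1.68]
wrist_force: [-2.4, 15.4, 4.7]
finger_gap: 0.0
```

It is stalled, so it's at the stop. I'll back off, rise, and go to the keeper post with the jaws open.

>>> apply_moves:
  motion:
    - {"claw": 0,"travel": [-0.05,0.6,0],"turn": 0}
    - {"claw": 20,"travel": [0,0.8,1],"turn": -0.1}
    - {"claw": 40,"travel": [0,1,2.2],"turn": -0.1}
    - {"claw": 40,"travel": [1,1.5,2.8],"turn": -0.1}
    - {"claw": 40,"travel": [2.2,2,2.8],"turn": -0.1}
    - {"claw": 40,"travel": [3.4,2.06,2.8],"turn": -0.1}
    - {"claw": 40,"travel": [4.5,2.06,2.8],"turn": -0.1}
    - {"claw": 40,"travel": [4.78,2.06,2.5],"turn": -0.1}
    - {"claw": 40,"travel": [4.78,2.06,2.5],"turn": -0.1}
    - {"claw": 40,"travel": [4.78,2.06,2.5],"turn": -0.1}

```text
time: 17.98
tool_pos: [0.6463, -0.1426, 0.09]
orientation: [-3.132, -0.042, 1.668]
wrist_force: [-0.6, 0.5, 0.3]
finger_gap: 0.0399
```

```bash
python3 - <<'E'
from h import *
np.set_printoptions(precision=4,suppress=True)
f=np.array([.103,-.9947]); l=np.array([.9947,.103]); o=np.array([.5215,-.352])
s=state(); print(s['tool_pos'],s['orientation'],s['finger_gap'])
for n in ('wrist','top'):
    c=cap(n);P=pts(c);Z=P[...,2];u=(P[...,:2]-o)@f*1000; v=(P[...,:2]-o)@l*1000
    q=(Z>.037)&(Z<.05)&(np.hypot(P[...,0]-.647,P[...,1]+.143)<.02); 
    if q.sum(): print(n,'post',q.sum(),P[q].mean(0),P[q].min(0),P[q].max(0))
    hsv=cv2.cvtColor(c['image'],cv2.COLOR_RGB2HSV)
    w=(hsv[...,1]<60)&(hsv[...,2]>90)&(Z>.025)&(Z<.035)&(abs(v)<13)&(u<-50)&(u>-160)
    if w.sum()>5: print(n,'tail',w.sum(),u[w].min(),u[w].max(),v[w].mean())
    save(c,n+'5.png')
E
```

```text
[ 0.6463 -0.1426  0.09  ] [-3.1324 -0.0421  1.6683] 0.03989932933593454
wrist post 433 [ 0.6475 -0.1414  0.0427] [ 0.6408 -0.1488  0.037 ] [ 0.6544 -0.1354  0.0453]
wrist tail 616 -138.43728946360062 -118.7858134878074 -2.1266414184549407
top post 16 [ 0.6492 -0.1414  0.0426] [ 0.6425 -0.147   0.0373] [ 0.6558 -0.135   0.0471]
top tail 7 -136.57912730919267 -133.73499117102693 -0.8255711885939192
```

View pics/wrist5.png

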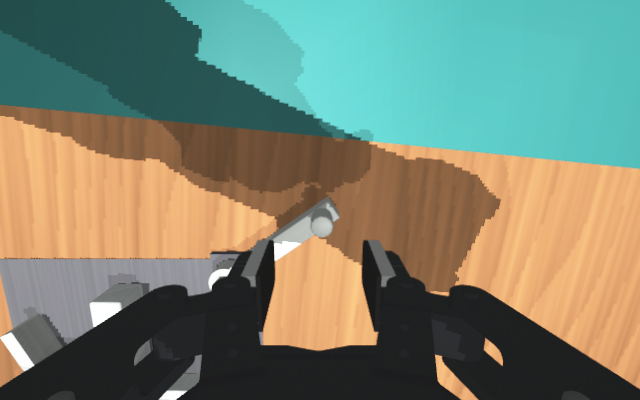

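The wrist view shows the keeper post at (320,225), centred between the jaws. Tail position is unchanged by the push. I'll lower and grip the post lightly.

>>> apply_moves:
  motion:
    - {"claw": 40,"travel": [0.04,0.04,-0.8],"turn": 0}
    - {"claw": 40,"travel": [0.04,0.04,-1.5],"turn": 0}
    - {"claw": 40,"travel": [0.04,0.04,-1.93],"turn": 0}
    - {"claw": 40,"travel": [0.04,0.04,-1.97],"turn": 0}
    - {"claw": 8,"travel": [0.04,0.04,-1.97],"turn": 0}
    - {"claw": 8,"travel": [0.04,0.04,-1.97],"turn": 0}
    - {"claw": 8,"travel": [0.04,0.04,-1.97],"turn": 0}
    - {"claw": 8,"travel": [0.04,0.04,-1.97],"turn": 0}
    - {"claw": 8,"travel": [0.04,0.04,-1.97],"turn": 0}
  newtons: 20

```text
time: 18.83
tool_pos: [0.6481, -0.1422, 0.033]
orientation: [-3.136, -0.041, 1.668]
wrist_force: [-0.5, -0.4, 2.6]
finger_gap: 0.0125
```

```bash
python3 - <<'E'
import numpy as np
pv=np.array([.5875,-.1978]); a0=np.degrees(np.arctan2(.056,.0599))
for a in list(range(45,190,9))+[186]:
    p=pv+.082*np.array([np.cos(np.radians(a)),np.sin(np.radians(a))]); q=pv+.082*np.array([np.cos(np.radians(a0)),np.sin(np.radians(a0))])
    print(a,p.round(4),((p-q)/.03).round(2))
E
```

```text
45 [ 0.6455 -0.1398] [-0.06  0.07]
54 [ 0.6357 -0.1315] [-0.39  0.34]
63 [ 0.6247 -0.1247] [-0.76  0.57]
72 [ 0.6128 -0.1198] [-1.15  0.73]
81 [ 0.6003 -0.1168] [-1.57  0.83]
90 [ 0.5875 -0.1158] [-2.    0.87]
99 [ 0.5747 -0.1168] [-2.42  0.83]
108 [ 0.5622 -0.1198] [-2.84  0.73]
117 [ 0.5503 -0.1247] [-3.24  0.57]
126 [ 0.5393 -0.1315] [-3.6   0.34]
135 [ 0.5295 -0.1398] [-3.93  0.07]
144 [ 0.5212 -0.1496] [-4.21 -0.26]
153 [ 0.5144 -0.1606] [-4.43 -0.63]
162 [ 0.5095 -0.1725] [-4.6  -1.02]
171 [ 0.5065 -0.185 ] [-4.7  -1.44]
180 [ 0.5055 -0.1978] [-4.73 -1.87]
189 [ 0.5065 -0.2106] [-4.7  -2.29]
186 [ 0.5059 -0.2064] [-4.72 -2.15]
```

Post gripped. Swinging it along the arc.

>>> apply_moves:
  motion:
    - {"claw": 8,"travel": [-0.2,0.2,0],"turn": 0}
    - {"claw": 8,"travel": [-0.39,0.34,0],"turn": 0}
    - {"claw": 8,"travel": [-0.76,0.57,0],"turn": 0}
    - {"claw": 8,"travel": [-1.15,0.73,0],"turn": 0}
    - {"claw": 8,"travel": [-1.57,0.83,0],"turn": 0}
    - {"claw": 8,"travel": [-2,0.87,0],"turn": 0}
    - {"claw": 8,"travel": [-2.42,0.83,0],"turn": 0}
    - {"claw": 8,"travel": [-2.84,0.73,0],"turn": 0}
    - {"claw": 8,"travel": [-3.24,0.57,0],"turn": 0}
    - {"claw": 8,"travel": [-3.24,0.57,0],"turn": 0}

```text
time: 19.67
tool_pos: [0.5461, -0.1226, 0.033]
orientation: [-3.128, -0.046, 1.668]
wrist_force: [-3.1, 4.8, 1.6]
finger_gap: 0.0125
```

>>> apply_moves:
  motion:
    - {"claw": 8,"travel": [-0.23,-0.25,0],"turn": 0}
    - {"claw": 8,"travel": [-0.55,-0.55,0],"turn": 0}
    - {"claw": 8,"travel": [-0.83,-0.9,0],"turn": 0}
    - {"claw": 8,"travel": [-1.06,-1.27,0],"turn": 0}
    - {"claw": 8,"travel": [-1.22,-1.66,0],"turn": 0}
    - {"claw": 8,"travel": [-1.32,-2.08,0],"turn": 0}
    - {"claw": 8,"travel": [-1.35,-2.4,0],"turn": 0}
    - {"claw": 8,"travel": [-1.34,-2.65,0],"turn": 0}
    - {"claw": 8,"travel": [-1.34,-2.8,0],"turn": 0}
    - {"claw": 8,"travel": [-1.34,-2.8,0],"turn": 0}

```text
time: 20.5
tool_pos: [0.505, -0.209, 0.0329]
orientation: [-3.126, -0.044, 1.665]
wrist_force: [-3.6, -0.3, -0.1]
finger_gap: 0.0127
```

```bash
python3 -c "
from h import *
s=state();print(s['tool_pos'],s['orientation'],s['wrist_force'],s['finger_gap'])"
```

```text
[ 0.50502928 -0.20902615  0.0328639 ] [-3.1264558  -0.04420014  1.66511506] [-3.60215239 -0.30185603 -0.05005585] 0.012714050366091587
```

>>> apply_moves:
  motion:
    - {"claw": 8,"travel": [0.03,-0.15,0],"turn": 0}
    - {"claw": 8,"travel": [0.03,-0.25,0],"turn": 0}
    - {"claw": 8,"travel": [0.03,-0.25,0],"turn": 0}
    - {"claw": 8,"travel": [0.03,-0.25,0],"turn": 0}

```text
time: 20.83
tool_pos: [0.5052, -0.2109, 0.0327]
orientation: [-3.123, -0.053, 1.668]
wrist_force: [-2.2, 8.5, 3.4]
finger_gap: 0.0126
```

Stopped at 8.5 N, which should be the keeper's end stop. I'll release, lift, and withdraw so the cameras can see.

>>> apply_moves:
  motion:
    - {"claw": 8,"travel": [0,0,0],"turn": 0}
    - {"claw": 35,"travel": [0,0,0],"turn": 0}
    - {"claw": 35,"travel": [0,0,0],"turn": 0}
    - {"claw": 35,"travel": [0,0,0],"turn": 0}
    - {"claw": 35,"travel": [0,0,0.8],"turn": 0}
    - {"claw": 35,"travel": [0,0,2],"turn": 0}
    - {"claw": 35,"travel": [0,0.5,3.2],"turn": 0}
    - {"claw": 35,"travel": [0,1.7,4],"turn": 0}
    - {"claw": 35,"travel": [0,3,4.5],"turn": 0}
    - {"claw": 35,"travel": [0,4.3,4.5],"turn": 0}

```text
time: 21.67
tool_pos: [0.5083, -0.0827, 0.1717]
orientation: [-3.133, -0.049, 1.665]
wrist_force: [0.4, 0.5, -0.6]
finger_gap: 0.0351
```

>>> apply_moves:
  motion:
    - {"claw": 35,"travel": [0,1.3,0],"turn": 0}
    - {"claw": 35,"travel": [0,2.6,0],"turn": 0}
    - {"claw": 35,"travel": [0,3.9,0],"turn": 0}
    - {"claw": 35,"travel": [0,5.2,0],"turn": 0}
    - {"claw": 35,"travel": [0,6.5,0],"turn": 0}
    - {"claw": 35,"travel": [0,7,0],"turn": 0}
    - {"claw": 35,"travel": [0,7,0],"turn": 0}

```text
time: 22.25
tool_pos: [0.5083, 0.1337, 0.1721]
orientation: [-3.135, -0.053, 1.674]
wrist_force: [-0.1, 0.2, -0.2]
finger_gap: 0.0349
```

```bash
python3 - <<'E'
from h import *
np.set_printoptions(precision=4,suppress=True)
f=np.array([.103,-.9947]); l=np.array([.9947,.103]); o=np.array([.5215,-.352])
s=state(); print(s['time'],s['tool_pos'])
ims=[]
for n in ('top','scene'):
    c=cap(n);P=pts(c);Z=P[...,2];u=(P[...,:2]-o)@f*1000; v=(P[...,:2]-o)@l*1000
    hsv=cv2.cvtColor(c['image'],cv2.COLOR_RGB2HSV)
    q=(Z>.037)&(Z<.052)&(u<-125)&(u>-175)&(abs(v)<30)
    if q.sum(): print(n,'post',q.sum(),u[q].mean(),v[q].mean())
    q=(Z>.016)&(Z<.027)&(u<-130)&(u>-172)&(v>-20)&(v<95)
    r=cv2.minAreaRect(np.c_[u[q],v[q]].astype(np.float32)); print(n,'arm',q.sum(),r)
    p=np.polyfit(v[q&(v>10)&(v<75)],u[q&(v>10)&(v<75)],1); print('  slope du/dv',p)
    t=(hsv[...,1]<60)&(hsv[...,2]>90)&(Z>.0265)&(Z<.035)&(abs(v)<13)&(u<-50)&(u>-143)
    if t.sum()>5: print(n,'tail',t.sum(),u[t].min(),u[t].max(),v[t].mean())
    d=(hsv[...,0]>8)&(hsv[...,0]<32)&(hsv[...,1]>90)&(abs(v)<45)&(u<60)&(u>-60)&(Z>.003)&(Z<.02)
    if d.sum()>5: print(n,'foot',d.sum(),u[d].min(),u[d].max(),v[d].min(),v[d].max(),np.median(Z[d]))
    x,y=(395,150) if n=='top' else (140,120); im=c['image'][y:y+110,x:x+130,::-1]; ims.append(cv2.resize(im,None,fx=3,fy=3,interpolation=cv2.INTER_CUBIC))
cv2.imwrite('pics/final.png',np.hstack(ims))
E
```

```text
22.25 [0.5083 0.1337 0.1721]
top post 17 -149.90528659696758 -1.225629285202115
top arm 129 ((-146.38180541992188, 40.5914421081543), (24.148324966430664, 102.94426727294922), 2.0481326580047607)
  slope du/dv [  -0.0219 -147.6966]
top tail 137 -136.71739541212457 -58.966907481405 -0.47755468095793474
top foot 83 -47.85635135845 -21.1463397556211 -30.224225114498566 30.58659390863516 0.013088580927353322
scene post 13 -152.37422118075204 1.361985898155899
scene arm 132 ((-146.5065155029297, 40.89985656738281), (29.31827735900879, 104.64775085449219), 2.2711544036865234)
  slope du/dv [   0.009  -151.8797]
scene tail 97 -140.19521171498698 -60.880836841625154 0.19424811809009254
scene foot 88 -46.810639120207846 30.850750955255364 -33.6877768428077 27.64650292609587 0.013289516401508883
```

View pics/final.png

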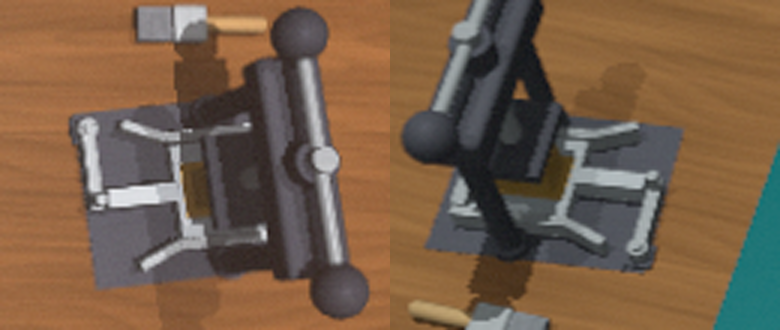

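The keeper is square across (slope within 0.02 rad of its stop). The tail is 4 mm ahead of the arm's edge as specified, and the die is in the carrier under the platen. Handing in.

```bash
python3 -c "
from workcell import *
print(hand_in()); print(state()['time'])"
```

```text
the job is handed in; nothing more can be done
None
the job is handed in; nothing more can be done
```

The die is home in the carrier, the carrier is against the press end stop, and the keeper is swung across behind its tail. I handed the job in at about 22 s; no verdict comes back.

**What I did:** I took the rightmost of the three die-like pieces and slid it under the carrier's lips until it touched the back wall. I then drew the loaded carrier into the press by its tail until it stalled at the stop. A second push on the tail's end did not move it. Last, I swung the keeper by its post until it met its own stop.

**Last checks:**
- **Die:** it sits flat, with its rear edge at press x of about -47 mm, as expected when home.
- **Carrier:** the top camera shows the tail about 4 mm ahead of the keeper arm, the gap given for a carrier that is home.
- **Keeper:** it is within about 0.02 rad of square across.
- **Robot:** the gripper is well clear and touching nothing.
- **Jar, brush and book:** I never reached for them. The brush is in the last picture and looks in place; I did not measure any of the three again.

**What disagreed:** the tail end read -136.7 mm from the top camera but about -138.4 mm from the wrist and -140.2 mm from the scene camera, against -135 mm expected. I put most of that down to calibration, depth noise and my own press-frame estimate. The stall and the keeper closing fully both point to the carrier being home. The tool also kept a tilt of about 0.05 rad after the push on the tail; it did no harm I could see.

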